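# Pack the jars in the bail-arm crate and stack the caddy on it

## Task

Swing both wire bail arms of the crate fully out, put every empty jar that is on the lazy susan upright into a pocket of its own in the crate, then swing both bails fully back in over the jars. Finally stack the plywood caddy squarely on the two bails, centred on the crate and lined up with it, and let go. Leave the steel bottle, the whistle and the grip trainer alone.

Things in the scene. Friction and masses are not known exactly. Their poses are not given: they have to be found in the camera images.
- crate: grey plastic bail-arm crate, fixed, 156 (x) by 242 (y) by 85 mm high, walls and floor 5 mm; origin: centre of underside; z up. Inside, rails 18 mm above the floor and 6 mm thick bound four 70 by 70 mm pockets. Room for fingers beside a standing jar: along crate y 35 mm to the end wall, 38 mm to the next jar; along crate x only 4 mm to the side wall, 14 mm to the next jar
- pocket0 (a point): centre of pocket 0 of the crate at the level of its inner floor (5 mm over the table), at crate x -38, y -50 mm; same axes as the crate
- pocket1 (a point): centre of pocket 1 of the crate at the level of its inner floor (5 mm over the table), at crate x -38, y +50 mm; same axes as the crate
- pocket2 (a point): centre of pocket 2 of the crate at the level of its inner floor (5 mm over the table), at crate x +38, y -50 mm; same axes as the crate
- pocket3 (a point): centre of pocket 3 of the crate at the level of its inner floor (5 mm over the table), at crate x +38, y +50 mm; same axes as the crate
- bail_left (a joint): angle of the steel-wire bail hinged on the crate at its +y end: 0 = fully in (lying level over the pockets, inward of its hinge), 1.57 = upright, 2.8 = fully out (stop, leaning outward past the crate's end). The hinge lies along crate x at y +105, z 91 mm of the crate; two legs, 88 mm either side of the middle, reach 50 mm from the hinge to the crossbar. The hinge is lightly stiff (about 1 to 2 N at the crossbar) and the bail stays where it is left
- bail_right (a joint): the same for the bail at the -y end (hinge at y -105, z 91 mm of the crate), a mirror image: 0 = fully in, 2.8 = fully out
- bail_left_bar (a point): middle of the crossbar of the left bail, a round steel bar 10 mm thick and 176 mm long lying along crate x; at angle a it is at crate y +(105 - 50 cos a), z 91 + 50 sin a mm. It can be pinched from above and turns freely between the pads
- bail_right_bar (a point): middle of the crossbar of the right bail, 10 mm thick, along crate x; at angle a it is at crate y -(105 - 50 cos a), z 91 + 50 sin a mm
- susan: round bamboo lazy susan, 280 mm across, 30 mm high, locked so that it does not turn; the jars stand on it. Origin: centre of its underside on the table
- jar0_center (a point): empty squat glass jar with a steel screw cap, a straight cylinder 62 mm across and 66 mm high, about 0.13 kg, not always present; this point is its centre, 33 mm over its underside, z up through the cap
- jar1_center (a point): empty squat glass jar with a steel screw cap, a straight cylinder 62 mm across and 66 mm high, about 0.13 kg, not always present; this point is its centre, 33 mm over its underside, z up through the cap
- jar2_center (a point): empty squat glass jar with a steel screw cap, a straight cylinder 62 mm across and 66 mm high, about 0.13 kg, not always present; this point is its centre, 33 mm over its underside, z up through the cap
- jar3_center (a point): empty squat glass jar with a steel screw cap, a straight cylinder 62 mm across and 66 mm high, about 0.13 kg, not always present; this point is its centre, 33 mm over its underside, z up through the cap
- caddy_handle (a point): open plywood caddy, 156 (its x) by 242 (its y) mm, walls 45 mm high, flat underside, about 0.5 kg, with a raised wooden grip bar over its middle: this point is the centre of the grip bar, 115 mm above the caddy's underside. The bar runs along caddy y, 150 mm long, 22 mm wide (caddy x) and 22 mm high. It stands on the table on the side away from the lazy susan; stacked on the bails its underside is about 96 mm over the table
- steel_bottle: bystander: steel bottle, 68 mm across and 195 mm high; origin: centre of its underside
- whistle: bystander: white plastic whistle, about 65 mm long and 30 mm high; origin at its underside
- grip_trainer: bystander: black hand-grip trainer, 145 mm long, lying flat, 26 mm high; origin at its underside
- caddy: the same caddy; origin: centre of its underside
Things that resemble listed ones, but are neither listed nor needed, are in the scene too. Leave any pink or red look-alike of the part that bears jar3_center alone.

How it is judged:
By the outcome, as a careful person would: the job done as asked, in the order asked, and still so for the second after the job is handed in, with the robot touching nothing.
Of jar0, jar1, jar2, jar3 only 2 to 4 are there at a start; the rules pass over those that are not, and their reading is None.
At some moment in a run one of jar0, jar1, jar2, jar3, caddy may be knocked a few centimetres aside while the robot is not near it.
It also fails if it takes over 210 s, if anything falls off the work surface, if the arm or the gripper's body presses on something with over 40 N, if the wrist force passes 120 N, or if a joint passes its speed limit or range.

## Robot

A 6-joint arm with a two-finger parallel gripper is mounted at the origin on the work surface. World frame = base frame: x ahead of the robot, y to its left, z up, the work surface at z = 0. Lengths are in m, angles in rad, forces in N, time in s.
With the tool pointing down it reaches from about 0.4 to 0.925 m from the base axis. Payload 3.4 kg.
Tool frame: the origin (TCP) lies at the very end of the fingers, on their centre line; the grasp point (between the pads) lies 19 mm behind it; z points along the fingers, y is the line along which they close (so a half turn about z gives the same grasp; the last joint's range is limited). The gripper opens to 85 mm and grips with 20 to 120 N. Pads are 22 mm wide; open, the fingers measure 114 mm over their backs; the gripper's body (76 mm by 85 mm) begins 54 mm behind the grasp point. The pads swing forward as they close: fully open they stand 13 mm farther back than shut.
Start: joints at [-1.351, 0.307, 1.506, -0, 1.328, -0.073], TCP at [0.166, -0.55, 0.231] pointing down, gripper open.
Joint ranges: [-3.12, 3.12], [-1.05, 2.28], [0.14, 2.33], [-1.42, 4.57], [0.1, 2.73], [-2.68, 2.68]. Speed limits (rad/s): [2.57, 2.57, 3.14, 3.14, 3.14, 3.14].

## Interface

Orientations are given as a unit quaternion [w, x, y, z].
In Python, from plant import robot gives the robot as it stands.
- The arm moves only by the tool send_rows, never from a script. Its argument "increments" is a list of rows, each an object with "delta_pos": the shift along the tool's x, y, z in units of 400 mm (1.0 is 400 mm), a list of three; "delta_rot": the turn, a rotation vector about the tool's x, y, z in units of pi rad (1.0 is pi rad), a list of three; "grip": the closure, from -1 (fully open) to 1 (shut). A call has 1 to 5 rows; each row is the pose to reach, as a shift and turn from the pose commanded when the call began, along the tool's axes at that moment, turning the shorter way round; what a row does not reach only later rows make up. A row lasts 1/10 s, in which the tool goes at most 50 mm and 8.59 degrees, less where a joint would pass 70% of its speed; a pose out of reach is approached as far as the arm can. A call with a number of a shift or a turn outside -1 to 1 is refused whole. A call with a gripper value outside its range is refused whole. The fingers move at their own pace and stop on an object; "grip_force" is the grip in N (left out, the last holds). Time passes only in rows, so rows that repeat a pose let the fingers close. It gives the time, the measured TCP pose, the force, the opening and the grip force at its end, in the units of the state.
- robot.read_state(): the state, without advancing time (a new reading comes with each control period).
- robot.get_image(name): name is "scene" or "side" or "wrist"; returns the picture (384x512x3 uint8, red, green, blue); there is no depth.
- robot.camera_info(name): a dict with "fovy" (degrees; the focal length in pixels is half the picture's height over the tangent of half this angle, whatever the lens; pixels are square), "cx", "cy" (the principal point, pixels), "k1" (the pictures are not rectified: a ray, as slopes to the right and down, at radius r is drawn at 1 + k1 r^2 times it, then the intrinsics apply), "R" (3x3) and "t" (3): a world point X has camera coordinates R X + t. Camera axes: x right, y down, z forward; pixel columns grow to the right and rows downward; lengths in m; the calibration is good to about 2 mm. A picture is of the moment at which its call begins: read the wrist's pose just before it. camera_info takes no time and is no camera call; for the wrist camera it gives the pose at the moment of the call.
- robot.close_job(): hands the job in; it is judged then, once.
The state is a dict: "time_s": time; "qpos": joint angles; "dq": joint speeds; "joint_torque": joint torques, N m; "ee_pos": TCP position; "eef_rot": TCP orientation; "contact_force": force on the tool from outside, world axes, zero at the start; "wrist_torque": the same for the moment, N m; "finger_gap": finger opening in m; "grasp_force": force on a finger pad.
Only numpy, scipy, OpenCV 4.12 (cv2) and the standard library are available. Lean on these libraries where they do the work, as an engineer would, in place of code of your own. Each camera call takes 0.05 s, during which the arm holds its last target. There are 200 camera calls.

## Working session

There is one attempt and no reset: what is moved stays moved. The work goes in short steps, Python scripts to look and compute and a tool call to move; the robot and the scene stay as the last step left them, time stands still between calls to the robot, and variables do not carry over. Pictures are saved under pics/ and viewed, at most 14 in all, crops included, and the job is handed in when it is done.

Besides the shell and the picture viewer there is one more tool, called after ">>>" as name([rows], argument=value, ...), one row to a line, values as JSON. send_rows: Moves the arm, as the interface text tells. Shifts and turns lie within -1 to 1; 1 stands for 400 mm of shift or pi rad of turn. Its arguments: {"type":"object","properties":{"increments":{"type":"array","items":{"type":"object","properties":{"delta_pos":{"type":"array","items":{"type":"number","minimum":-1,"maximum":1}},"delta_rot":{"type":"array","items":{"type":"number","minimum":-1,"maximum":1}},"grip":{"type":"number"}}}},"grip_force":{"type":"number"}},"required":["increments"]}

```bash
ls; mkdir -p pics; cat > h.py <<'E'
import numpy as np, cv2
from plant import robot
from scipy.spatial.transform import Rotation as Ro
def snap(n,f):
    im=robot.get_image(n); cv2.imwrite('pics/'+f,cv2.cvtColor(im,cv2.COLOR_RGB2BGR)); return im
def K(c):
    f=192/np.tan(np.radians(c['fovy'])/2); return f
def proj(c,X):
    p=np.array(c['R'])@np.array(X)+np.array(c['t']); s=p[:2]/p[2]; s=s*(1+c['k1']*(s@s)); return s*K(c)+[c['cx'],c['cy']]
def back(c,uv,z):
    d=(np.array(uv,float)-[c['cx'],c['cy']])/K(c); s=d.copy()
    for _ in range(30): s=d/(1+c['k1']*(s@s))
    R=np.array(c['R']); o=-R.T@np.array(c['t']); r=R.T@np.array([*s,1]); return o+r*(z-o[2])/r[2]
E
python3 - <<'E'
from h import *
for n in ('scene','side','wrist'):
    im=snap(n,n+'0.png'); c=robot.camera_info(n); print(n,c['fovy'],c['k1'],(-np.array(c['R']).T@np.array(c['t'])).round(3))
a=cv2.imread('pics/scene0.png'); b=cv2.imread('pics/side0.png')
cv2.imwrite('pics/s0.png',cv2.resize(a,(800,600),interpolation=cv2.INTER_CUBIC));cv2.imwrite('pics/d0.png',cv2.resize(b,(800,600),interpolation=cv2.INTER_CUBIC))
s=robot.read_state(); print(s)
E
```

```text
pics
scene 48.150162791119925 -0.09126612291610385 [ 1.231 -0.963  1.168]
side 44.84499469510897 0.017077405703536476 [0.226 0.775 1.247]
wrist 66.2759060496489 -0.07824840180097865 [ 0.245 -0.526  0.373]
{'time_s': 0.15, 'qpos': array([-1.35045947e+00,  3.07419835e-01,  1.50737949e+00, -7.50791178e-06,
        1.32843335e+00, -7.34943314e-02]), 'dq': array([-8.09024711e-05, -1.76228899e-03, -5.24242729e-03,  2.12501463e-03,
       -1.03922282e-03, -3.40923685e-04]), 'joint_torque': array([-6.37544090e-04, -4.57980788e+01, -2.52220345e+01, -2.57997708e-04,
        8.48161464e-03,  1.22647918e-05]), 'ee_pos': array([ 0.16638935, -0.54982757,  0.23057965]), 'eef_rot': array([-8.17536083e-04,  9.89226837e-01,  1.46388498e-01, -6.37859643e-05]), 'contact_force': array([-0.88570831, -0.42015577,  0.19799527]), 'wrist_torque': array([-0.00212058, -0.01900082, -0.00789417]), 'grasp_force': 0.0, 'finger_gap': 0.08563347949942075}
```

View pics/s0.png

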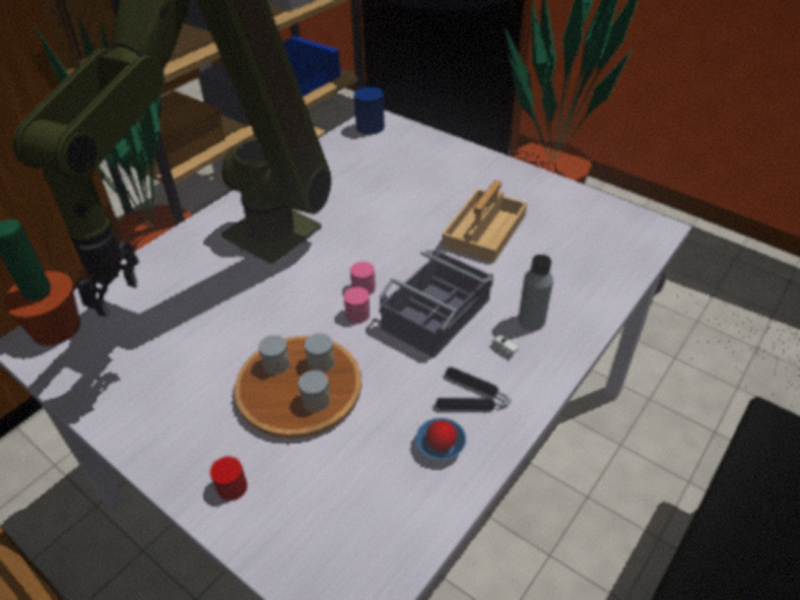

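View pics/d0.png

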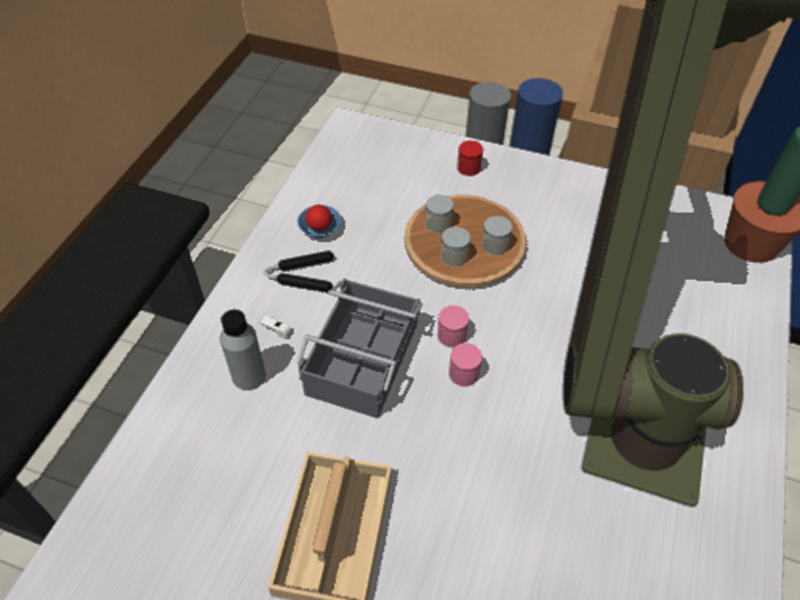

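The side view shows three grey jars on the susan at about (439,213), (497,235) and (455,245). The pink cans at (452,326) and (465,365) and the red can at (470,158) are look-alikes standing off the susan, so I leave them. The crate is at about (360,345) and the caddy at (333,525). Next I enlarge these areas.

```bash
python3 - <<'E'
import cv2
b=cv2.imread('pics/side0.png');a=cv2.imread('pics/scene0.png')
cv2.imwrite('pics/c1.png',cv2.resize(b[115:275,180:360],None,fx=4,fy=3.75,interpolation=cv2.INTER_CUBIC)) 
cv2.imwrite('pics/c2.png',cv2.resize(a[105:285,140:345],None,fx=3.3333,fy=3.3333,interpolation=cv2.INTER_CUBIC))
cv2.imwrite('pics/c1.png',cv2.resize(b[110:265,180:345],None,fx=3.8,fy=3.8,interpolation=cv2.INTER_CUBIC))
E
```

```text
(no output)
```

View pics/c1.png

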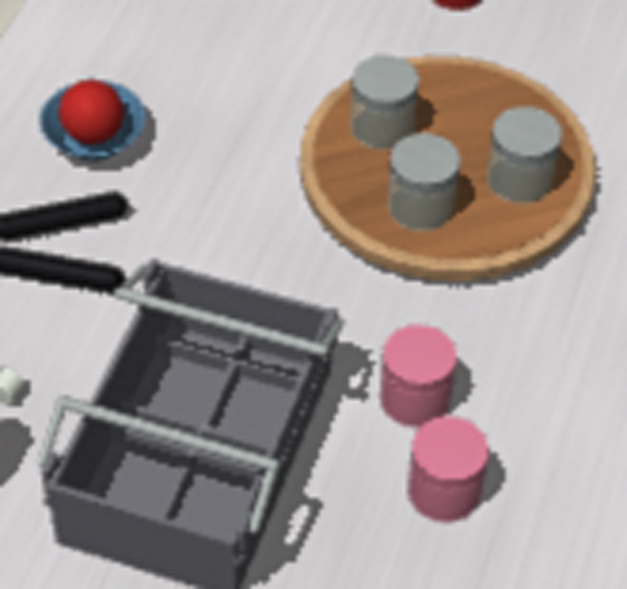

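View pics/c2.png

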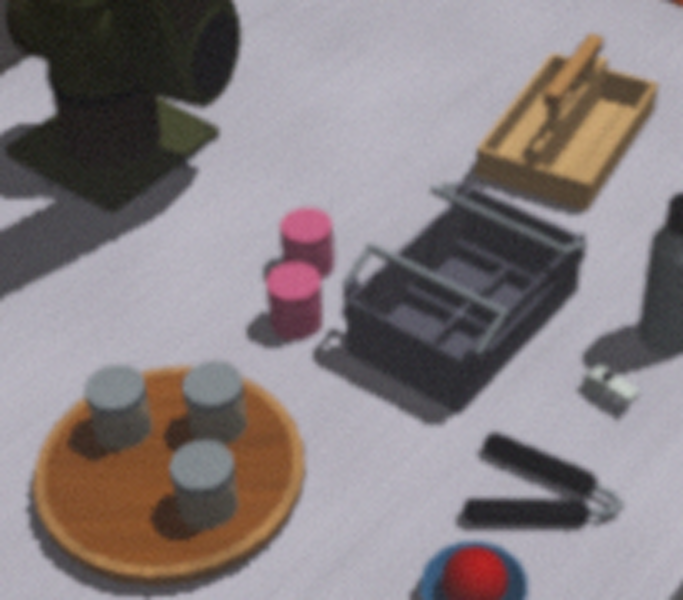

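Side crop: cap centres are at (385,79), (526,132) and (425,160). Crate rim corners are at (152,264), (338,312), (50,487) and (243,542), and both bails stand half-way in. The scene crop shows the caddy rim corners at (480,152), (590,185) and (655,85).

```bash
cat > m.py <<'E'
from h import *
from scipy.optimize import least_squares
S=robot.camera_info('side'); C=robot.camera_info('scene')
s=lambda u,v:np.array([u,v])/3.8+[179.6,109.6]
k=lambda u,v:np.array([u,v])/3.3333+[139.65,104.65]
for a,b in (((385,79),(116,388)),((526,132),(203,466)),((425,160),(214,384))):
    print('jar side',back(S,s(*a),.096).round(4))
for b in ((116,388),(203,466),(214,384)): print('jar scene',back(C,k(*b),.096).round(4))
for b in ((419,353),(449,447)): print('pink',back(S,s(*b),.07).round(3))
def W(p,x,y,z): c,q=np.cos(p[2]),np.sin(p[2]); return [p[0]+c*x-q*y,p[1]+q*x+c*y,z]
cs=[(152,264),(338,312),(50,487),(243,542)]
P=[back(S,s(*q),.085)[:2] for q in cs]; print(np.round(P,3), [np.linalg.norm(P[i]-P[j]).round(3) for i,j in ((0,1),(0,2),(1,3))])
x,y=.078,.121
def res(p):
    r=[]
    for (u,v),m in zip(cs,((x,-y),(-x,-y),(x,y),(-x,y))): r+=list(proj(S,W(p,*m,.085))-s(u,v))
    for a,sg,e in ((p[3],1,((62,400),(275,465))),(p[4],-1,((122,290),(325,348)))):
        for q,xx in zip(e,(.088,-.088)): r+=list(proj(S,W(p,xx,sg*(.105-.05*np.cos(a)),.091+.05*np.sin(a)))-s(*q))
    for (u,v),m in zip(((347,300),(460,365),(582,245)),((-x,-y),(x,-y),(x,y))): r+=list(proj(C,W(p,*m,.085))-k(u,v))
    return r
o=least_squares(res,[*np.mean(P,0),0,1,1],loss='soft_l1');print('crate',o.x.round(4),np.round(o.fun,1))
def rc(p):
    r=[]
    for (u,v),m in zip(((480,152),(590,185),(655,85)),((-x,-y),(x,-y),(x,y))): r+=list(proj(C,W(p,*m,.045))-k(u,v))
    for (u,v),yy in (((598,40),.075),((552,100),-.075)): r+=list(proj(C,W(p,0,yy,.122))-k(u,v))
    return r
o=least_squares(rc,[.5,.4,0],loss='soft_l1');print('caddy',o.x.round(4),np.round(o.fun,1))
E
python3 m.py
```

```text
jar side [ 0.5309 -0.3806  0.096 ]
jar side [ 0.3903 -0.359   0.096 ]
jar side [ 0.466  -0.2944  0.096 ]
jar scene [ 0.3969 -0.3661  0.096 ]
jar scene [ 0.5378 -0.3873  0.096 ]
jar scene [ 0.4732 -0.3016  0.096 ]
pink [ 0.412 -0.105  0.07 ]
pink [ 0.362 -0.023  0.07 ]
[[ 0.653 -0.107]
 [ 0.486 -0.112]
 [ 0.641  0.129]
 [ 0.483  0.124]] [np.float64(0.167), np.float64(0.237), np.float64(0.236)]
crate [0.566  0.0069 0.0209 0.6293 0.4266] [ 2.4 -0.7 -1.  -1.2 -0.2 -0.  -1.2  0.3 -0.   0.3 -0.  -0.8 -0.1  0.4
 -0.2 -0.5 -1.3 -0.8  0.2 -2.1 -0.4 -3.5]
caddy [0.487  0.3552 0.1796] [-1.   0.   0.6  0.7  1.1 -0.2 -0.5 -0.5 -0.1 -0.1]
```

>>> send_rows([
  {"delta_pos": [0.5, -0.24, -0.13], "delta_rot": [0, 0, 0.087], "grip": -1},
  {"delta_pos": [0.5, -0.24, -0.13], "delta_rot": [0, 0, 0.087], "grip": -1},
  {"delta_pos": [0.5, -0.24, -0.13], "delta_rot": [0, 0, 0.087], "grip": -1},
  {"delta_pos": [0.5, -0.24, -0.13], "delta_rot": [0, 0, 0.087], "grip": -1},
  {"delta_pos": [0.5, -0.24, -0.13], "delta_rot": [0, 0, 0.087], "grip": -1},
])

```text
time_s: 0.65
ee_pos: [0.3322, -0.3981, 0.2841]
eef_rot: [-0.0, 1.0, 0.011, 0.001]
contact_force: [-0.2, -0.8, -0.5]
finger_gap: 0.0855
grasp_force: 0.0
```

```bash
cat > t.py <<'E'
import sys
from h import *
# usage: t.py x y z yaw : delta in tool axes and units to reach it
def st():
    s=robot.read_state(); q=s['eef_rot']; return s,Ro.from_quat([*q[1:],q[0]])
if __name__=='__main__':
    s,R=st(); ex=R.as_matrix()
    print('t',round(s['time_s'],2),s['ee_pos'].round(4),'yaw',np.arctan2(ex[1,0],ex[0,0]).round(4),'tilt',ex[2,:2].round(4),'F',s['contact_force'].round(1),'gap',round(s['finger_gap'],4),round(s['grasp_force'],1))
    if len(sys.argv)>4:
        x,y,z,w=map(float,sys.argv[1:5]); G=Ro.from_euler('z',w)*Ro.from_euler('x',np.pi)
        print('dpos',((R.inv().apply(np.array([x,y,z])-s['ee_pos']))/.4).round(4),'drot',((R.inv()*G).as_rotvec()/np.pi).round(4))
E
python3 t.py .38 -.35 .30 .021
```

```text
t 0.65 [ 0.3322 -0.3981  0.2841] yaw 0.0223 tilt [ 0.0013 -0.0004] F [-0.2 -0.8 -0.5] gap 0.0855 0.0
dpos [ 0.1223 -0.1175 -0.0397] drot [-0.0001 -0.0004  0.0004]
```

>>> send_rows([
  {"delta_pos": [0.0, -0.118, -0.04], "grip": -1},
  {"delta_pos": [0.0, -0.118, -0.04], "grip": -1},
  {"delta_pos": [0.0, -0.118, -0.04], "grip": -1},
])

```text
validation failed for argument at $.in...
```

```bash
cat > w.py <<'E'
import sys,pickle
from t import *
c=robot.camera_info('wrist'); im=snap('wrist',sys.argv[1]+'r.png'); pickle.dump(c,open(sys.argv[1]+'.pkl','wb'))
cv2.imwrite('pics/'+sys.argv[1]+'.png',cv2.resize(cv2.cvtColor(im,cv2.COLOR_RGB2BGR),None,fx=1.5625,fy=1.5625,interpolation=cv2.INTER_CUBIC))
E
python3 w.py w1; python3 t.py .483 0 .3 .021
```

```text
t 0.7 [ 0.3347 -0.3963  0.285 ] yaw 0.024 tilt [ 0.0048 -0.0013] F [3.  1.6 1. ] gap 0.0852 0.0
dpos [ 0.3945 -0.9815 -0.0343] drot [-0.0004 -0.0015  0.001 ]
```

View pics/w1.png

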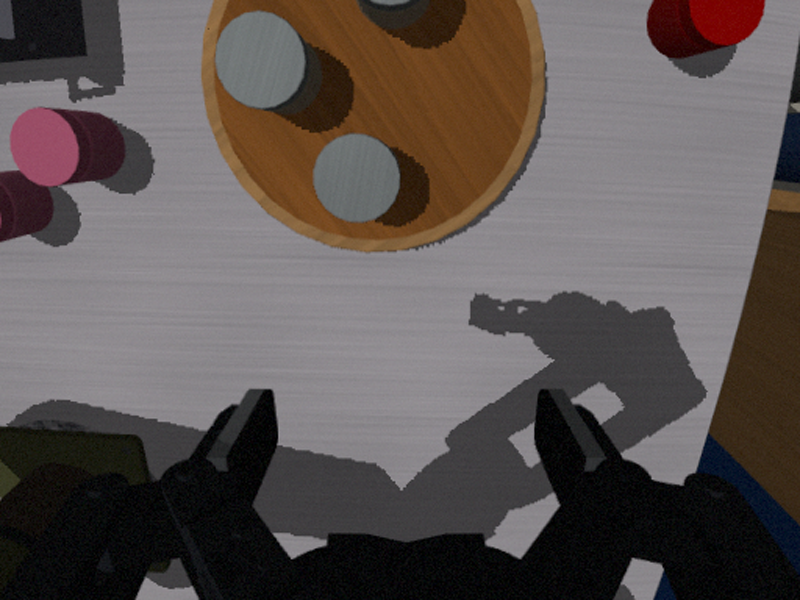

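The wrist view has world x up and y to the left. It shows caps at (357,178), (261,60) and one cut off at about (390,0). The pink cans at left (45,147) and (0,205) and the red can at top right stand off the susan. Next I move above the crate; the refused call probably lacked delta_rot.

>>> send_rows([
  {"delta_pos": [0.2, -0.5, -0.035], "delta_rot": [0, 0, 0], "grip": -1},
  {"delta_pos": [0.2, -0.5, -0.035], "delta_rot": [0, 0, 0], "grip": -1},
  {"delta_pos": [0.2, -0.5, -0.035], "delta_rot": [0, 0, 0], "grip": -1},
  {"delta_pos": [0.2, -0.5, -0.035], "delta_rot": [0, 0, 0], "grip": -1},
  {"delta_pos": [0.2, -0.5, -0.035], "delta_rot": [0, 0, 0], "grip": -1},
])

```text
time_s: 1.2
ee_pos: [0.4065, -0.195, 0.2974]
eef_rot: [-0.001, 1.0, 0.012, 0.0]
contact_force: [0.2, -0.8, 0.3]
finger_gap: 0.0853
grasp_force: 0.0
```

>>> send_rows([
  {"delta_pos": [0.2, -0.48, 0], "delta_rot": [0, 0, 0], "grip": -1},
  {"delta_pos": [0.2, -0.48, 0], "delta_rot": [0, 0, 0], "grip": -1},
  {"delta_pos": [0.2, -0.48, 0], "delta_rot": [0, 0, 0], "grip": -1},
  {"delta_pos": [0.2, -0.48, 0], "delta_rot": [0, 0, 0], "grip": -1},
  {"delta_pos": [0.2, -0.48, 0], "delta_rot": [0, 0, 0], "grip": -1},
])

```text
time_s: 1.7
ee_pos: [0.4834, -0.0008, 0.297]
eef_rot: [-0.001, 1.0, 0.013, 0.0]
contact_force: [-0.4, -0.9, 0.4]
finger_gap: 0.0852
grasp_force: 0.0
```

```bash
python3 w.py w2; python3 t.py .483 0 .3 .021; python3 - <<'E'
from h import *; import pickle
c=pickle.load(open('w1.pkl','rb'))
for q in ((357,178),(261,60)): print(back(c,np.array(q)*.64,.096).round(4))
E
```

```text
t 1.75 [ 0.483  -0.0021  0.2969] yaw 0.0255 tilt [-0.0001 -0.0014] F [ 1.6  0.3 -0.2] gap 0.0853 0.0
dpos [ 0.0002 -0.0052 -0.0078] drot [-0.0004  0.      0.0014]
[ 0.3921 -0.3624  0.096 ]
[ 0.4684 -0.2989  0.096 ]
```

View pics/w2.png

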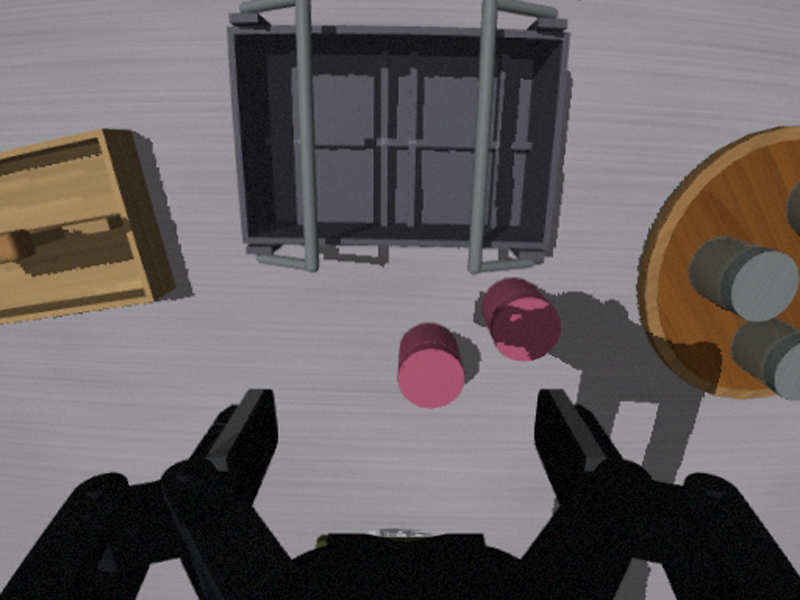

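The wrist view shows crate rim corners at about (229,28), (568,34), (243,246) and (556,251). The near bar ends are at (313,266) and (475,268), and the caddy is at left.

```bash
cat > m2.py <<'E'
from h import *; import pickle
from scipy.optimize import least_squares
c=pickle.load(open('w2.pkl','rb')); x,y=.078,.121
def W(p,x,y,z): a,q=np.cos(p[2]),np.sin(p[2]); return [p[0]+a*x-q*y,p[1]+q*x+a*y,z]
cs=((229,28),(568,34),(243,246),(556,251)); ms=((x,y),(x,-y),(-x,y),(-x,-y))
def res(p):
    r=[]
    for q,m in zip(cs,ms): r+=list(proj(c,W(p,*m,.085))/.64-q)
    for a,sg,q in ((p[3],1,(313,266)),(p[4],-1,(475,268))):
        r+=list(proj(c,W(p,-.088,sg*(.105-.05*np.cos(a)),.091+.05*np.sin(a)))/.64-q)
    return r
o=least_squares(res,[.566,.007,.02,.6,.5],loss='soft_l1');p=o.x;print(p.round(4),o.fun.round(1))
for a,sg in ((p[3],1),(p[4],-1)): print('bar',np.round(W(p,0,sg*(.105-.05*np.cos(a)),.091+.05*np.sin(a)),4))
for q in ((765,285),): print('jar',back(c,np.array(q)*.64,.096).round(4))
for q in ((104,130),(173,292)): print('caddy corner',back(c,np.array(q)*.64,.045).round(4))
E
python3 m2.py
```

```text
[0.5673 0.0076 0.0081 0.4761 0.376 ] [-1.1  0.1  3.7 -0.1  1.1 -1.2 -6.3 -0.9  0.3  1.4 -0.3  0.6]
bar [0.5668 0.0681 0.1139]
bar [ 0.5677 -0.0509  0.1094]
jar [ 0.4701 -0.2962  0.096 ]
caddy corner [0.5766 0.2568 0.045 ]
caddy corner [0.434  0.2131 0.045 ]
```

>>> send_rows([
  {"delta_pos": [0.213, -0.17, 0.24], "delta_rot": [0, 0, 0.003], "grip": -1},
  {"delta_pos": [0.213, -0.17, 0.24], "delta_rot": [0, 0, 0.003], "grip": -1},
  {"delta_pos": [0.213, -0.17, 0.24], "delta_rot": [0, 0, 0.003], "grip": -1},
  {"delta_pos": [0.213, -0.17, 0.24], "delta_rot": [0, 0, 0.003], "grip": -1},
  {"delta_pos": [0.213, -0.17, 0.24], "delta_rot": [0, 0, 0.003], "grip": -1},
])

```text
time_s: 2.25
ee_pos: [0.565, 0.0631, 0.1998]
eef_rot: [0.001, 1.0, 0.005, -0.002]
contact_force: [-0.0, -0.3, 0.6]
finger_gap: 0.0856
grasp_force: 0.0
```

```bash
python3 t.py .5665 .068 .098 .015
```

```text
t 2.25 [0.565  0.0631 0.1998] yaw 0.011 tilt [-0.004  0.001] F [-0.  -0.3  0.6] gap 0.0856 0.0
dpos [ 0.0048 -0.0124  0.2545] drot [ 0.0003  0.0013 -0.0013]
```

>>> send_rows([
  {"delta_pos": [0, 0, 0.12], "delta_rot": [0, 0, 0], "grip": -1},
  {"delta_pos": [0, 0, 0.2], "delta_rot": [0, 0, 0], "grip": -1},
  {"delta_pos": [0, 0, 0.255], "delta_rot": [0, 0, 0], "grip": -1},
  {"delta_pos": [0, 0, 0.255], "delta_rot": [0, 0, 0], "grip": -1},
])

```text
time_s: 2.65
ee_pos: [0.563, 0.0625, 0.0978]
eef_rot: [0.0, 1.0, 0.005, -0.003]
contact_force: [-1.1, 0.7, 0.2]
finger_gap: 0.0854
grasp_force: 0.0
```

>>> send_rows([
  {"delta_pos": [0, 0, 0], "delta_rot": [0, 0, 0], "grip": 1},
  {"delta_pos": [0, 0, 0], "delta_rot": [0, 0, 0], "grip": 1},
  {"delta_pos": [0, 0, 0], "delta_rot": [0, 0, 0], "grip": 1},
  {"delta_pos": [0, 0, 0], "delta_rot": [0, 0, 0], "grip": 1},
  {"delta_pos": [0, 0, 0], "delta_rot": [0, 0, 0], "grip": 1},
], grip_force=30)

```text
time_s: 3.15
ee_pos: [0.5664, 0.0665, 0.0999]
eef_rot: [-0.002, 1.0, 0.005, 0.001]
contact_force: [2.4, 21.9, -11.1]
finger_gap: 0.012
grasp_force: 10.9
```

```bash
python3 t.py .5665 .068 .098 .015; python3 w.py w3
```

```text
t 3.15 [0.5664 0.0665 0.0999] yaw 0.0094 tilt [ 0.0018 -0.0044] F [  2.4  21.9 -11.1] gap 0.012 10.9
dpos [ 0.0004 -0.0037  0.0047] drot [-0.0014 -0.0006 -0.0018]
```

View pics/w3.png

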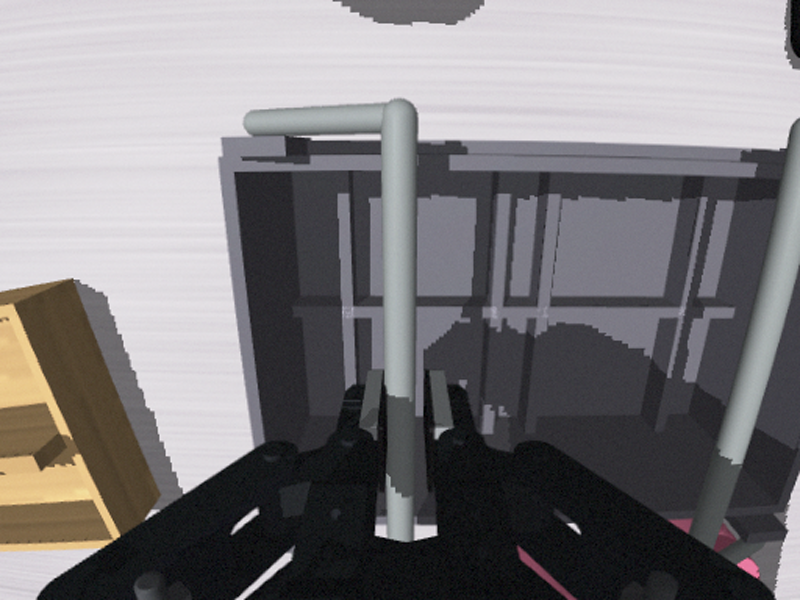

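The bar lies between the pads and the closing is nearly done. I hold briefly, then swing along the arc.

>>> send_rows([
  {"delta_pos": [0, 0, 0], "delta_rot": [0, 0, 0], "grip": 1},
  {"delta_pos": [0, 0, 0], "delta_rot": [0, 0, 0], "grip": 1},
  {"delta_pos": [0, 0, 0], "delta_rot": [0, 0, 0], "grip": 1},
])

```text
time_s: 3.5
ee_pos: [0.5663, 0.0679, 0.099]
eef_rot: [-0.003, 1.0, 0.005, 0.0]
contact_force: [1.8, 10.4, -5.0]
finger_gap: 0.0084
grasp_force: 29.4
```

>>> send_rows([
  {"delta_pos": [0, -0.0195, -0.0245], "delta_rot": [0, 0, 0], "grip": 1},
  {"delta_pos": [0, -0.044, -0.043], "delta_rot": [0, 0, 0], "grip": 1},
  {"delta_pos": [0, -0.073, -0.055], "delta_rot": [0, 0, 0], "grip": 1},
  {"delta_pos": [0, -0.1065, -0.06], "delta_rot": [0, 0, 0], "grip": 1},
  {"delta_pos": [0, -0.135, -0.0565], "delta_rot": [0, 0, 0], "grip": 1},
])

```text
time_s: 4.0
ee_pos: [0.5662, 0.1166, 0.1278]
eef_rot: [0.002, 1.0, 0.006, 0.002]
contact_force: [-6.4, -2.7, 26.8]
finger_gap: 0.009
grasp_force: 33.4
```

>>> send_rows([
  {"delta_pos": [0, -0.029, 0.011], "delta_rot": [0, 0, 0], "grip": 1},
  {"delta_pos": [0, -0.055, 0.0285], "delta_rot": [0, 0, 0], "grip": 1},
  {"delta_pos": [0, -0.075, 0.052], "delta_rot": [0, 0, 0], "grip": 1},
  {"delta_pos": [0, -0.089, 0.08], "delta_rot": [0, 0, 0], "grip": 1},
  {"delta_pos": [0, -0.0915, 0.0875], "delta_rot": [0, 0, 0], "grip": 1},
])

```text
time_s: 4.5
ee_pos: [0.5657, 0.1606, 0.0893]
eef_rot: [-0.004, 1.0, 0.005, 0.002]
contact_force: [-2.7, 14.6, 10.9]
finger_gap: 0.0088
grasp_force: 35.8
```

>>> send_rows([
  {"delta_pos": [0, 0, 0], "delta_rot": [0, 0, 0], "grip": 1},
  {"delta_pos": [0, 0, 0], "delta_rot": [0, 0, 0], "grip": 1},
])

```text
time_s: 4.7
ee_pos: [0.5657, 0.1606, 0.0894]
eef_rot: [-0.004, 1.0, 0.005, 0.002]
contact_force: [-1.6, 15.5, 6.5]
finger_gap: 0.0087
grasp_force: 35.3
```

>>> send_rows([
  {"delta_pos": [0, 0, 0], "delta_rot": [0, 0, 0], "grip": -0.3},
  {"delta_pos": [0, 0, 0], "delta_rot": [0, 0, 0], "grip": -0.3},
  {"delta_pos": [0, 0, 0], "delta_rot": [0, 0, 0], "grip": -0.3},
  {"delta_pos": [0, 0, -0.1], "delta_rot": [0, 0, 0], "grip": -0.3},
  {"delta_pos": [0, 0, -0.2], "delta_rot": [0, 0, 0], "grip": -0.3},
])

```text
time_s: 5.2
ee_pos: [0.5633, 0.154, 0.1661]
eef_rot: [0.001, 1.0, 0.005, -0.002]
contact_force: [1.7, -0.0, 0.1]
finger_gap: 0.0551
grasp_force: 0.0
```

>>> send_rows([
  {"delta_pos": [0, 0.1, 0], "delta_rot": [0, 0, 0], "grip": -1},
  {"delta_pos": [0, 0.22, 0], "delta_rot": [0, 0, 0], "grip": -1},
  {"delta_pos": [0, 0.33, 0], "delta_rot": [0, 0, 0], "grip": -1},
  {"delta_pos": [0, 0.44, 0], "delta_rot": [0, 0, 0], "grip": -1},
  {"delta_pos": [0, 0.535, 0], "delta_rot": [0, 0, 0], "grip": -1},
])

```text
time_s: 5.7
ee_pos: [0.5666, -0.0617, 0.1669]
eef_rot: [0.0, 1.0, 0.005, -0.0]
contact_force: [-0.2, 0.2, 0.4]
finger_gap: 0.0858
grasp_force: 0.0
```

```bash
python3 w.py w4; python3 t.py .567 -.051 .093 .013
```

```text
t 5.75 [ 0.5671 -0.0674  0.1669] yaw 0.0079 tilt [-0.0001  0.0057] F [-0.  -3.7  0.3] gap 0.0852 0.0
dpos [ 1.000e-04 -4.200e-02  1.846e-01] drot [ 0.0018  0.     -0.0016]
```

View pics/w4.png

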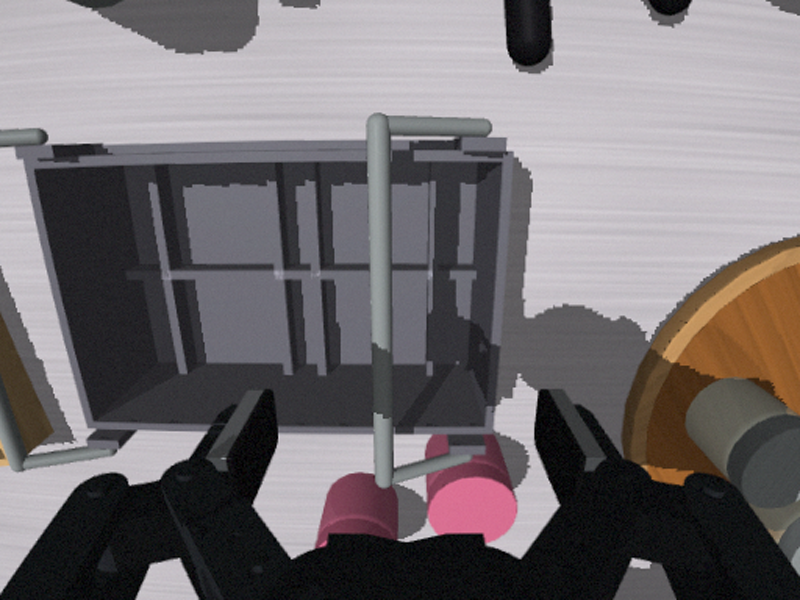

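Picture: the left bail leans out at the left edge. The right bar, at about (380,300), lies between the open fingers. Go down and repeat mirrored.

>>> send_rows([
  {"delta_pos": [0, -0.024, 0.1], "delta_rot": [0, 0, 0], "grip": -1},
  {"delta_pos": [0, -0.024, 0.187], "delta_rot": [0, 0, 0], "grip": -1},
  {"delta_pos": [0, -0.024, 0.187], "delta_rot": [0, 0, 0], "grip": -1},
])

```text
time_s: 6.05
ee_pos: [0.5626, -0.0493, 0.0879]
eef_rot: [-0.001, 1.0, 0.005, -0.005]
contact_force: [-1.4, 0.1, -0.1]
finger_gap: 0.0852
grasp_force: 0.0
```

>>> send_rows([
  {"delta_pos": [0, 0, 0], "delta_rot": [0, 0, 0], "grip": 1},
  {"delta_pos": [0, 0, 0], "delta_rot": [0, 0, 0], "grip": 1},
  {"delta_pos": [0, 0, 0], "delta_rot": [0, 0, 0], "grip": 1},
  {"delta_pos": [0, 0, 0], "delta_rot": [0, 0, 0], "grip": 1},
  {"delta_pos": [0, 0, 0], "delta_rot": [0, 0, 0], "grip": 1},
])

```text
time_s: 6.55
ee_pos: [0.5677, -0.0494, 0.0932]
eef_rot: [0.0, 1.0, 0.006, 0.001]
contact_force: [0.2, -0.1, 0.7]
finger_gap: 0.0122
grasp_force: 0.0
```

>>> send_rows([
  {"delta_pos": [0, 0, 0], "delta_rot": [0, 0, 0], "grip": 1},
  {"delta_pos": [0, 0, 0], "delta_rot": [0, 0, 0], "grip": 1},
  {"delta_pos": [0, 0, 0], "delta_rot": [0, 0, 0], "grip": 1},
])

```text
time_s: 6.85
ee_pos: [0.5677, -0.0499, 0.0923]
eef_rot: [0.0, 1.0, 0.006, 0.001]
contact_force: [0.5, -2.7, -0.2]
finger_gap: 0.0088
grasp_force: 29.2
```

>>> send_rows([
  {"delta_pos": [0, 0.016, -0.027], "delta_rot": [0, 0, 0], "grip": 1},
  {"delta_pos": [0, 0.0375, -0.049], "delta_rot": [0, 0, 0], "grip": 1},
  {"delta_pos": [0, 0.07, -0.068], "delta_rot": [0, 0, 0], "grip": 1},
  {"delta_pos": [0, 0.115, -0.076], "delta_rot": [0, 0, 0], "grip": 1},
  {"delta_pos": [0, 0.15, -0.0715], "delta_rot": [0, 0, 0], "grip": 1},
])

```text
time_s: 7.35
ee_pos: [0.5682, -0.1078, 0.1234]
eef_rot: [-0.002, 1.0, 0.006, 0.001]
contact_force: [-0.4, 3.9, 3.0]
finger_gap: 0.0088
grasp_force: 29.9
```

>>> send_rows([
  {"delta_pos": [0, 0.0285, 0.012], "delta_rot": [0, 0, 0], "grip": 1},
  {"delta_pos": [0, 0.053, 0.031], "delta_rot": [0, 0, 0], "grip": 1},
  {"delta_pos": [0, 0.0725, 0.056], "delta_rot": [0, 0, 0], "grip": 1},
  {"delta_pos": [0, 0.083, 0.0785], "delta_rot": [0, 0, 0], "grip": 1},
  {"delta_pos": [0, 0.09, 0.09], "delta_rot": [0, 0, 0], "grip": 1},
])

```text
time_s: 7.85
ee_pos: [0.5686, -0.1437, 0.0866]
eef_rot: [-0.002, 1.0, 0.005, 0.0]
contact_force: [-8.2, 16.5, 48.5]
finger_gap: 0.0085
grasp_force: 37.6
```

>>> send_rows([
  {"delta_pos": [0, 0, 0], "delta_rot": [0, 0, 0], "grip": 1},
  {"delta_pos": [0, 0, 0], "delta_rot": [0, 0, 0], "grip": 1},
])

```text
time_s: 8.05
ee_pos: [0.5685, -0.1436, 0.087]
eef_rot: [-0.001, 1.0, 0.005, 0.001]
contact_force: [-2.9, 7.8, 19.8]
finger_gap: 0.0086
grasp_force: 34.7
```

>>> send_rows([
  {"delta_pos": [0, 0, 0], "delta_rot": [0, 0, 0], "grip": -0.3},
  {"delta_pos": [0, 0, 0], "delta_rot": [0, 0, 0], "grip": -0.3},
  {"delta_pos": [0, 0, 0], "delta_rot": [0, 0, 0], "grip": -0.3},
  {"delta_pos": [0, 0, -0.12], "delta_rot": [0, 0, 0], "grip": -0.3},
  {"delta_pos": [0, 0, -0.24], "delta_rot": [0, 0, 0], "grip": -0.3},
])

```text
time_s: 8.55
ee_pos: [0.5663, -0.1452, 0.179]
eef_rot: [-0.001, 1.0, 0.005, -0.003]
contact_force: [1.6, -0.1, 0.2]
finger_gap: 0.0556
grasp_force: 0.0
```

>>> send_rows([
  {"delta_pos": [0, 0, -0.12], "delta_rot": [0, 0, 0], "grip": -1},
  {"delta_pos": [0, 0, -0.24], "delta_rot": [0, 0, 0], "grip": -1},
  {"delta_pos": [0, 0, -0.24], "delta_rot": [0, 0, 0], "grip": -1},
])

```text
time_s: 8.85
ee_pos: [0.5722, -0.1471, 0.2841]
eef_rot: [0.002, 1.0, 0.005, 0.007]
contact_force: [0.9, -0.2, 0.6]
finger_gap: 0.0855
grasp_force: 0.0
```

```bash
python3 t.py .463 -.298 .28 .013
```

```text
t 8.85 [ 0.5722 -0.1471  0.2841] yaw 0.0109 tilt [0.0132 0.005 ] F [ 0.9 -0.2  0.6] gap 0.0855 0.0
dpos [-0.2772  0.3742  0.0085] drot [ 0.0016 -0.0042 -0.0007]
```

>>> send_rows([
  {"delta_pos": [-0.44, 0.46, 0], "delta_rot": [0, 0, 0], "grip": -1},
  {"delta_pos": [-0.44, 0.46, 0], "delta_rot": [0, 0, 0], "grip": -1},
  {"delta_pos": [-0.44, 0.46, 0], "delta_rot": [0, 0, 0], "grip": -1},
  {"delta_pos": [-0.44, 0.46, 0], "delta_rot": [0, 0, 0], "grip": -1},
  {"delta_pos": [-0.44, 0.46, 0], "delta_rot": [0, 0, 0], "grip": -1},
])

```text
time_s: 9.35
ee_pos: [0.3955, -0.329, 0.2756]
eef_rot: [-0.0, 1.0, 0.006, -0.001]
contact_force: [0.7, 0.6, 0.9]
finger_gap: 0.0856
grasp_force: 0.0
```

>>> send_rows([
  {"delta_pos": [0, 0, 0], "delta_rot": [0, 0, 0], "grip": -1},
  {"delta_pos": [0, 0, 0], "delta_rot": [0, 0, 0], "grip": -1},
  {"delta_pos": [0, 0, 0], "delta_rot": [0, 0, 0], "grip": -1},
])

```text
time_s: 9.65
ee_pos: [0.3977, -0.3274, 0.276]
eef_rot: [-0.001, 1.0, 0.006, -0.0]
contact_force: [0.4, 0.6, -0.1]
finger_gap: 0.0857
grasp_force: 0.0
```

```bash
python3 w.py w5; python3 t.py .463 -.298 .28 .013
```

```text
t 9.7 [ 0.3981 -0.327   0.2762] yaw 0.0123 tilt [-0.0003 -0.0011] F [0.7 0.7 0.7] gap 0.0857 0.0
dpos [ 0.1632 -0.0706 -0.0096] drot [-0.0003  0.0001 -0.0002]
```

View pics/w5.png

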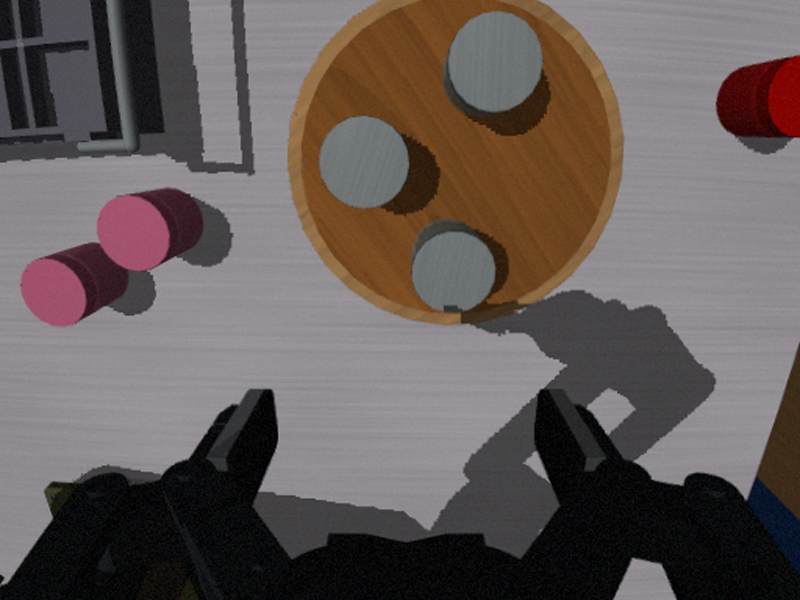

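Caps are at (453,271), (364,162) and (495,61). The right bail's bar shows near (125,75), left of where the crate end seems to be, so I check where it should project.

```bash
python3 - <<'E'
from h import *; import pickle
c=pickle.load(open('w5.pkl','rb')); p=(.5665,.0085,.013)
for q in ((453,271),(364,162),(495,61)): print('jar',back(c,np.array(q)*.64,.096).round(4))
def W(x,y,z): a,q=np.cos(p[2]),np.sin(p[2]); return [p[0]+a*x-q*y,p[1]+q*x+a*y,z]
for a in (2.8,2,1.57,1,.4): print(a,(proj(c,W(-.088,-(.105-.05*np.cos(a)),.091+.05*np.sin(a)))/.64).round(0))
print('rim',(proj(c,W(-.078,-.121,.085))/.64).round(0), 'foot',(proj(c,W(-.078,-.121,0))/.64).round(0))
E
```

```text
jar [ 0.3932 -0.3614  0.096 ]
jar [ 0.4689 -0.2979  0.096 ]
jar [ 0.5336 -0.3829  0.096 ]
2.8 [133. 146.]
2 [ 68. 149.]
1.57 [ 33. 151.]
1 [  5. 153.]
0.4 [  7. 153.]
rim [108. 133.] foot [165. 134.]
```

The right bail matches angle 2.8 and the jars are measured. I refine the crate pose from rim edge profiles in the stored pictures.

```bash
python3 - <<'E'
from h import *; import pickle
from scipy.ndimage import map_coordinates
p=(.5665,.0085,.013)
def W(x,y,z): a,q=np.cos(p[2]),np.sin(p[2]); return [p[0]+a*x-q*y,p[1]+q*x+a*y,z]
for n in ('w2','w4'):
    c=pickle.load(open(n+'.pkl','rb')); g=cv2.cvtColor(cv2.imread(f'pics/{n}r.png'),cv2.COLOR_BGR2GRAY).astype(float)
    def prof(f,rng,oth):
        r=[]
        for v in rng:
            uv=np.array([proj(c,f(v,o)) for o in oth]); r.append(map_coordinates(g,[uv[:,1],uv[:,0]],order=1).mean())
        return np.array(r)
    for lab,f,s0,oths in (('x+',lambda v,o:W(v,o,.085),.078,((-.02,.0),(0,.02),(-.09,-.07),(.075,.09))),('x-',lambda v,o:W(-v,o,.085),.078,((-.02,.0),(0,.02),(-.09,-.07),(.075,.09))),('y+',lambda v,o:W(o,v,.085),.121,((-.05,0),(0,.05))),('y-',lambda v,o:W(o,-v,.085),.121,((-.05,0),(0,.05)))):
        rng=np.arange(s0-.015,s0+.016,.001)
        for ot in oths:
            d=np.diff(prof(f,rng,np.linspace(*ot,12))); i=np.argsort(-abs(d))[:4]; i.sort()
            print(n,lab,ot,[(round((rng[j]+.0005)*1000,1),int(d[j])) for j in i])
E
```

```text
w2 x+ (-0.02, 0.0) [(np.float64(74.5), 24), (np.float64(75.5), 25), (np.float64(79.5), 18), (np.float64(80.5), 26)]
w2 x+ (0, 0.02) [(np.float64(74.5), 26), (np.float64(75.5), 26), (np.float64(79.5), 17), (np.float64(80.5), 23)]
w2 x+ (-0.09, -0.07) [(np.float64(74.5), 36), (np.float64(79.5), 31), (np.float64(80.5), 29), (np.float64(90.5), -29)]
w2 x+ (0.075, 0.09) [(np.float64(75.5), 32), (np.float64(81.5), 27), (np.float64(90.5), -22), (np.float64(91.5), -37)]
w2 x- (-0.02, 0.0) [(np.float64(70.5), 20), (np.float64(71.5), 13), (np.float64(76.5), 26), (np.float64(77.5), 15)]
w2 x- (0, 0.02) [(np.float64(70.5), 20), (np.float64(75.5), 14), (np.float64(90.5), 19), (np.float64(91.5), 15)]
w2 x- (-0.09, -0.07) [(np.float64(70.5), 13), (np.float64(71.5), 13), (np.float64(76.5), 13), (np.float64(77.5), 15)]
w2 x- (0.075, 0.09) [(np.float64(70.5), 16), (np.float64(75.5), 22), (np.float64(76.5), 26), (np.float64(85.5), -17)]
w2 y+ (-0.05, 0) [(np.float64(115.5), 16), (np.float64(116.5), 28), (np.float64(117.5), 15), (np.float64(121.5), 27)]
w2 y+ (0, 0.05) [(np.float64(115.5), 20), (np.floa
[... 997 characters left out ...]
x- (-0.09, -0.07) [(np.float64(70.5), 21), (np.float64(71.5), 19), (np.float64(75.5), 29), (np.float64(76.5), 25)]
w4 x- (0.075, 0.09) [(np.float64(69.5), 20), (np.float64(70.5), 26), (np.float64(74.5), 33), (np.float64(75.5), 39)]
w4 y+ (-0.05, 0) [(np.float64(115.5), 19), (np.float64(116.5), 40), (np.float64(120.5), 22), (np.float64(121.5), 47)]
w4 y+ (0, 0.05) [(np.float64(115.5), 27), (np.float64(116.5), 40), (np.float64(120.5), 31), (np.float64(121.5), 47)]
w4 y- (-0.05, 0) [(np.float64(114.5), 11), (np.float64(115.5), 17), (np.float64(130.5), 11), (np.float64(131.5), 9)]
w4 y- (0, 0.05) [(np.float64(115.5), 31), (np.float64(129.5), 23), (np.float64(130.5), 57), (np.float64(131.5), 19)]
```

>>> send_rows([
  {"delta_pos": [-0.013, 0.086, 0], "delta_rot": [0, 0, 0], "grip": -1},
  {"delta_pos": [-0.013, 0.086, 0.12], "delta_rot": [0, 0, 0], "grip": -1},
  {"delta_pos": [-0.013, 0.086, 0.24], "delta_rot": [0, 0, 0], "grip": -1},
  {"delta_pos": [-0.013, 0.086, 0.35], "delta_rot": [0, 0, 0], "grip": -1},
  {"delta_pos": [-0.013, 0.086, 0.4], "delta_rot": [0, 0, 0], "grip": -1},
])

```text
time_s: 10.2
ee_pos: [0.3919, -0.3589, 0.1126]
eef_rot: [-0.003, 1.0, 0.007, -0.002]
contact_force: [-1.0, -0.9, 0.3]
finger_gap: 0.0855
grasp_force: 0.0
```

```bash
python3 w.py w6; python3 t.py .3932 -.3614 .059 .008
```

```text
t 10.25 [ 0.3911 -0.3581  0.1108] yaw 0.014 tilt [-0.0067 -0.0078] F [-0.8  1.5 -1.3] gap 0.0857 0.0
dpos [0.006  0.0094 0.1295] drot [-0.0025  0.0022  0.0019]
```

View pics/w6.png

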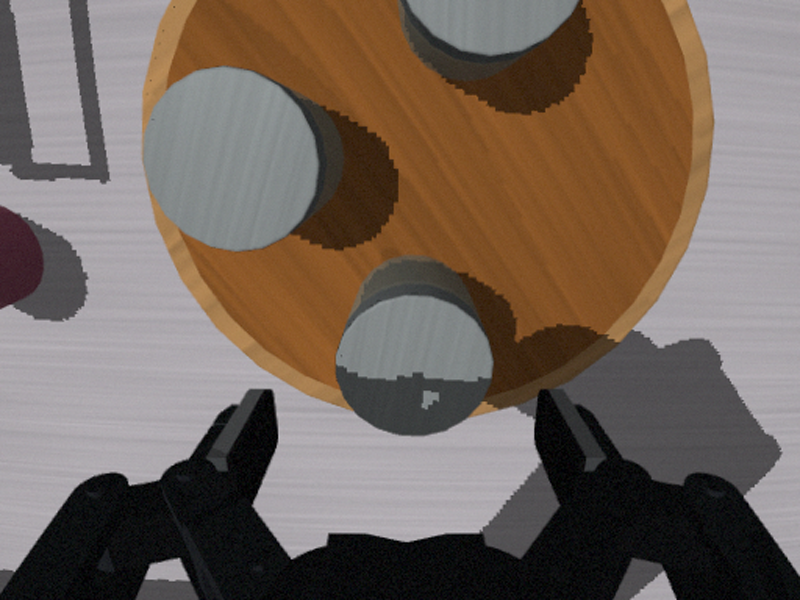

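The cap at (414,365) sits between the fingers, and B and C are clear of them. I descend and grip.

>>> send_rows([
  {"delta_pos": [0, 0.004, 0.08], "delta_rot": [0, 0, 0], "grip": -1},
  {"delta_pos": [0, 0.004, 0.137], "delta_rot": [0, 0, 0], "grip": -1},
  {"delta_pos": [0, 0.004, 0.137], "delta_rot": [0, 0, 0], "grip": -1},
  {"delta_pos": [0, 0.004, 0.137], "delta_rot": [0, 0, 0], "grip": 1},
  {"delta_pos": [0, 0.004, 0.137], "delta_rot": [0, 0, 0], "grip": 1},
], grip_force=40)

```text
time_s: 10.75
ee_pos: [0.3941, -0.3645, 0.0637]
eef_rot: [0.001, 1.0, 0.006, 0.001]
contact_force: [1.1, -1.6, 1.1]
finger_gap: 0.0607
grasp_force: 43.9
```

>>> send_rows([
  {"delta_pos": [0, 0, 0], "delta_rot": [0, 0, 0], "grip": 1},
  {"delta_pos": [0, 0, 0], "delta_rot": [0, 0, 0], "grip": 1},
  {"delta_pos": [0, 0, 0], "delta_rot": [0, 0, 0], "grip": 1},
  {"delta_pos": [0, 0, 0], "delta_rot": [0, 0, 0], "grip": 1},
])

```text
time_s: 11.15
ee_pos: [0.3939, -0.3649, 0.0637]
eef_rot: [0.001, 1.0, 0.005, 0.002]
contact_force: [2.4, 2.0, 6.1]
finger_gap: 0.061
grasp_force: 44.2
```

```bash
python3 t.py .531 -.0415 .18 .008
```

```text
t 11.15 [ 0.3939 -0.3649  0.0637] yaw 0.0106 tilt [0.0032 0.0023] F [2.4 2.  6.1] gap 0.061 44.2
dpos [ 0.3522 -0.8042 -0.2915] drot [ 0.0007 -0.001   0.0008]
```

>>> send_rows([
  {"delta_pos": [0, 0, -0.06], "delta_rot": [0, 0, 0], "grip": 1},
  {"delta_pos": [0, 0, -0.17], "delta_rot": [0, 0, 0], "grip": 1},
  {"delta_pos": [0, 0, -0.28], "delta_rot": [0, 0, 0], "grip": 1},
  {"delta_pos": [0.03, -0.08, -0.31], "delta_rot": [0, 0, 0], "grip": 1},
  {"delta_pos": [0.07, -0.18, -0.31], "delta_rot": [0, 0, 0], "grip": 1},
])

```text
time_s: 11.65
ee_pos: [0.4215, -0.2942, 0.1896]
eef_rot: [0.003, 1.0, 0.004, 0.003]
contact_force: [1.1, 0.3, -1.2]
finger_gap: 0.0608
grasp_force: 44.0
```

>>> send_rows([
  {"delta_pos": [0.05, -0.11, 0], "delta_rot": [0, 0, 0], "grip": 1},
  {"delta_pos": [0.1, -0.22, 0], "delta_rot": [0, 0, 0], "grip": 1},
  {"delta_pos": [0.15, -0.33, 0], "delta_rot": [0, 0, 0], "grip": 1},
  {"delta_pos": [0.2, -0.44, 0], "delta_rot": [0, 0, 0], "grip": 1},
  {"delta_pos": [0.24, -0.53, 0], "delta_rot": [0, 0, 0], "grip": 1},
])

```text
time_s: 12.15
ee_pos: [0.5139, -0.0765, 0.1864]
eef_rot: [0.0, 1.0, 0.006, 0.0]
contact_force: [1.0, -0.9, -1.2]
finger_gap: 0.0611
grasp_force: 44.0
```

>>> send_rows([
  {"delta_pos": [0.042, -0.094, 0], "delta_rot": [0, 0, 0], "grip": 1},
  {"delta_pos": [0.042, -0.094, 0], "delta_rot": [0, 0, 0], "grip": 1},
  {"delta_pos": [0.042, -0.094, 0], "delta_rot": [0, 0, 0], "grip": 1},
  {"delta_pos": [0.042, -0.094, 0], "delta_rot": [0, 0, 0], "grip": 1},
])

```text
time_s: 12.55
ee_pos: [0.5291, -0.0416, 0.1859]
eef_rot: [0.0, 1.0, 0.005, -0.0]
contact_force: [-0.9, 0.6, -1.7]
finger_gap: 0.0609
grasp_force: 44.1
```

```bash
python3 t.py .531 -.0415 .0387 .008
```

```text
t 12.55 [ 0.5291 -0.0416  0.1859] yaw 0.0108 tilt [-0.0007  0.0006] F [-0.9  0.6 -1.7] gap 0.0609 44.1
dpos [ 0.0049 -0.0005  0.368 ] drot [0.0002 0.0002 0.0009]
```

>>> send_rows([
  {"delta_pos": [0.0065, 0, 0.07], "delta_rot": [0, 0, 0], "grip": 1},
  {"delta_pos": [0.0065, 0, 0.15], "delta_rot": [0, 0, 0], "grip": 1},
  {"delta_pos": [0.0065, 0, 0.23], "delta_rot": [0, 0, 0], "grip": 1},
  {"delta_pos": [0.0065, 0, 0.28], "delta_rot": [0, 0, 0], "grip": 1},
  {"delta_pos": [0.0065, 0, 0.3], "delta_rot": [0, 0, 0], "grip": 1},
])

```text
time_s: 13.05
ee_pos: [0.5302, -0.0423, 0.0639]
eef_rot: [-0.0, 1.0, 0.004, -0.002]
contact_force: [-0.8, -0.3, -0.8]
finger_gap: 0.0605
grasp_force: 44.1
```

>>> send_rows([
  {"delta_pos": [0, 0, 0.02], "delta_rot": [0, 0, 0], "grip": 1},
  {"delta_pos": [0, 0, 0.04], "delta_rot": [0, 0, 0], "grip": 1},
  {"delta_pos": [0, 0, 0.06], "delta_rot": [0, 0, 0], "grip": 1},
  {"delta_pos": [0, 0, 0.068], "delta_rot": [0, 0, 0], "grip": 1},
  {"delta_pos": [0, 0, 0.068], "delta_rot": [0, 0, 0], "grip": 1},
])

```text
time_s: 13.55
ee_pos: [0.5327, -0.0409, 0.039]
eef_rot: [0.0, 1.0, 0.006, 0.0]
contact_force: [-0.6, -0.2, -1.8]
finger_gap: 0.0606
grasp_force: 44.1
```

```bash
python3 t.py .5317 -.0415 .0387 .008
```

```text
t 13.55 [ 0.5327 -0.0409  0.039 ] yaw 0.0112 tilt [0.0007 0.0002] F [-0.6 -0.2 -1.8] gap 0.0606 44.1
dpos [-0.0025  0.0015  0.0007] drot [ 0.0001 -0.0002  0.001 ]
```

>>> send_rows([
  {"delta_pos": [0, 0, 0.002], "delta_rot": [0, 0, 0], "grip": -0.75},
  {"delta_pos": [0, 0, 0.002], "delta_rot": [0, 0, 0], "grip": -0.75},
  {"delta_pos": [0, 0, 0.002], "delta_rot": [0, 0, 0], "grip": -0.75},
  {"delta_pos": [0, 0, -0.04], "delta_rot": [0, 0, 0], "grip": -0.75},
  {"delta_pos": [0, 0, -0.12], "delta_rot": [0, 0, 0], "grip": -0.75},
])

```text
time_s: 14.05
ee_pos: [0.5303, -0.0405, 0.0852]
eef_rot: [-0.0, 1.0, 0.006, -0.003]
contact_force: [0.6, 0.0, -0.3]
finger_gap: 0.0747
grasp_force: 0.0
```

>>> send_rows([
  {"delta_pos": [0, 0, -0.1], "delta_rot": [0, 0, 0], "grip": -0.75},
  {"delta_pos": [0, 0, -0.2], "delta_rot": [0, 0, 0], "grip": -0.75},
  {"delta_pos": [-0.01, 0.04, -0.28], "delta_rot": [0, 0, 0], "grip": -1},
  {"delta_pos": [-0.03, 0.14, -0.28], "delta_rot": [0, 0, 0], "grip": -1},
  {"delta_pos": [-0.06, 0.25, -0.28], "delta_rot": [0, 0, 0], "grip": -1},
])

```text
time_s: 14.55
ee_pos: [0.5109, -0.1416, 0.2008]
eef_rot: [0.001, 1.0, 0.007, 0.002]
contact_force: [-0.2, -0.6, -0.2]
finger_gap: 0.0856
grasp_force: 0.0
```

>>> send_rows([
  {"delta_pos": [-0.03, 0.11, 0], "delta_rot": [0, 0, 0], "grip": -1},
  {"delta_pos": [-0.06, 0.22, 0], "delta_rot": [0, 0, 0], "grip": -1},
  {"delta_pos": [-0.09, 0.32, 0], "delta_rot": [0, 0, 0], "grip": -1},
  {"delta_pos": [-0.107, 0.391, 0], "delta_rot": [0, 0, 0], "grip": -1},
  {"delta_pos": [-0.107, 0.391, 0], "delta_rot": [0, 0, 0], "grip": -1},
])

```text
time_s: 15.05
ee_pos: [0.4678, -0.302, 0.1989]
eef_rot: [0.001, 1.0, 0.003, 0.0]
contact_force: [-0.4, 1.5, 0.4]
finger_gap: 0.0855
grasp_force: 0.0
```

```bash
python3 w.py w7; python3 t.py .4689 -.2979 .0637 .008
```

```text
t 15.1 [ 0.4679 -0.2997  0.1987] yaw 0.0077 tilt [0.0002 0.0001] F [-0.4  1.   0.3] gap 0.0853 0.0
dpos [ 0.0024 -0.0044  0.3374] drot [ 0.     -0.0001 -0.0001]
```

View pics/w7.png

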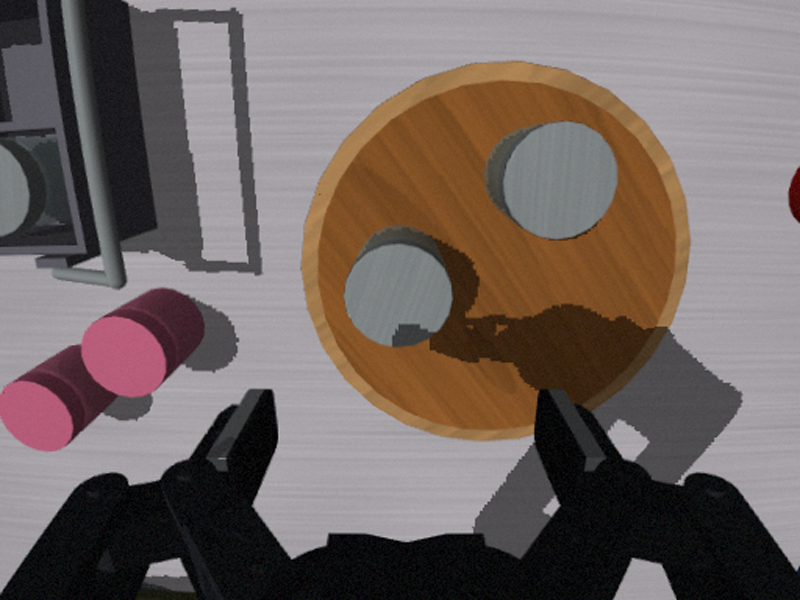

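B's cap is at (398,294) and C's at (560,180). Jar A stands in its pocket at left, and the right bail is still out.

```bash
python3 - <<'E'
from h import *; import pickle
c=pickle.load(open('w7.pkl','rb'))
for q in ((398,294),(560,180)): print('jar',back(c,np.array(q)*.64,.096).round(4))
E
```

```text
jar [ 0.4705 -0.2977  0.096 ]
jar [ 0.534  -0.3826  0.096 ]
```

>>> send_rows([
  {"delta_pos": [0.005, -0.003, 0.1], "delta_rot": [0, 0, 0], "grip": -1},
  {"delta_pos": [0.005, -0.003, 0.2], "delta_rot": [0, 0, 0], "grip": -1},
  {"delta_pos": [0.005, -0.003, 0.29], "delta_rot": [0, 0, 0], "grip": -1},
  {"delta_pos": [0.005, -0.003, 0.337], "delta_rot": [0, 0, 0], "grip": -1},
  {"delta_pos": [0.005, -0.003, 0.337], "delta_rot": [0, 0, 0], "grip": -1},
])

```text
time_s: 15.6
ee_pos: [0.4685, -0.2936, 0.061]
eef_rot: [-0.002, 1.0, 0.006, -0.003]
contact_force: [-0.3, 0.1, 0.4]
finger_gap: 0.0856
grasp_force: 0.0
```

>>> send_rows([
  {"delta_pos": [0, 0, 0], "delta_rot": [0, 0, 0], "grip": 1},
  {"delta_pos": [0, 0, 0], "delta_rot": [0, 0, 0], "grip": 1},
  {"delta_pos": [0, 0, 0], "delta_rot": [0, 0, 0], "grip": 1},
  {"delta_pos": [0, 0, 0], "delta_rot": [0, 0, 0], "grip": 1},
  {"delta_pos": [0, 0, 0], "delta_rot": [0, 0, 0], "grip": 1},
])

```text
time_s: 16.1
ee_pos: [0.4718, -0.2973, 0.0656]
eef_rot: [0.001, 1.0, 0.005, 0.002]
contact_force: [0.7, 1.0, 6.9]
finger_gap: 0.0612
grasp_force: 44.2
```

```bash
python3 t.py .607 -.0409 .19 .008
```

```text
t 16.1 [ 0.4718 -0.2973  0.0656] yaw 0.0109 tilt [0.0032 0.0017] F [0.7 1.  6.9] gap 0.0612 44.2
dpos [ 0.3461 -0.6368 -0.3108] drot [ 0.0005 -0.001   0.0009]
```

>>> send_rows([
  {"delta_pos": [0, 0, -0.06], "delta_rot": [0, 0, 0], "grip": 1},
  {"delta_pos": [0, 0, -0.17], "delta_rot": [0, 0, 0], "grip": 1},
  {"delta_pos": [0, 0, -0.28], "delta_rot": [0, 0, 0], "grip": 1},
  {"delta_pos": [0.04, -0.08, -0.31], "delta_rot": [0, 0, 0], "grip": 1},
  {"delta_pos": [0.09, -0.17, -0.31], "delta_rot": [0, 0, 0], "grip": 1},
])

```text
time_s: 16.6
ee_pos: [0.5073, -0.23, 0.1917]
eef_rot: [0.002, 1.0, 0.004, 0.003]
contact_force: [0.5, 0.1, -2.2]
finger_gap: 0.0613
grasp_force: 44.0
```

>>> send_rows([
  {"delta_pos": [0.06, -0.1, 0], "delta_rot": [0, 0, 0], "grip": 1},
  {"delta_pos": [0.11, -0.2, 0], "delta_rot": [0, 0, 0], "grip": 1},
  {"delta_pos": [0.17, -0.3, 0], "delta_rot": [0, 0, 0], "grip": 1},
  {"delta_pos": [0.22, -0.39, 0], "delta_rot": [0, 0, 0], "grip": 1},
  {"delta_pos": [0.251, -0.44, 0], "delta_rot": [0, 0, 0], "grip": 1},
])

```text
time_s: 17.1
ee_pos: [0.6051, -0.0482, 0.1881]
eef_rot: [-0.0, 1.0, 0.007, 0.0]
contact_force: [0.4, -0.2, -0.8]
finger_gap: 0.0609
grasp_force: 44.1
```

>>> send_rows([
  {"delta_pos": [0.01, -0.026, 0], "delta_rot": [0, 0, 0], "grip": 1},
  {"delta_pos": [0.01, -0.026, 0], "delta_rot": [0, 0, 0], "grip": 1},
  {"delta_pos": [0.01, -0.026, 0], "delta_rot": [0, 0, 0], "grip": 1},
  {"delta_pos": [0.01, -0.026, 0], "delta_rot": [0, 0, 0], "grip": 1},
])

```text
time_s: 17.5
ee_pos: [0.6071, -0.0423, 0.1879]
eef_rot: [0.0, 1.0, 0.005, -0.0]
contact_force: [0.1, 0.7, -1.2]
finger_gap: 0.061
grasp_force: 44.1
```

```bash
python3 t.py .609 -.0412 .0406 .008
```

```text
t 17.5 [ 0.6071 -0.0423  0.1879] yaw 0.0096 tilt [-0.0007  0.0006] F [ 0.1  0.7 -1.2] gap 0.061 44.1
dpos [ 0.005  -0.0028  0.3682] drot [0.0002 0.0002 0.0005]
```

>>> send_rows([
  {"delta_pos": [0.003, 0, 0.07], "delta_rot": [0, 0, 0], "grip": 1},
  {"delta_pos": [0.003, 0, 0.15], "delta_rot": [0, 0, 0], "grip": 1},
  {"delta_pos": [0.003, 0, 0.23], "delta_rot": [0, 0, 0], "grip": 1},
  {"delta_pos": [0.003, 0, 0.28], "delta_rot": [0, 0, 0], "grip": 1},
  {"delta_pos": [0.003, 0, 0.3], "delta_rot": [0, 0, 0], "grip": 1},
])

```text
time_s: 18.0
ee_pos: [0.6069, -0.0421, 0.0656]
eef_rot: [-0.0, 1.0, 0.005, -0.002]
contact_force: [-1.0, 0.6, -0.2]
finger_gap: 0.0609
grasp_force: 44.1
```

>>> send_rows([
  {"delta_pos": [0, 0, 0.02], "delta_rot": [0, 0, 0], "grip": 1},
  {"delta_pos": [0, 0, 0.04], "delta_rot": [0, 0, 0], "grip": 1},
  {"delta_pos": [0, 0, 0.06], "delta_rot": [0, 0, 0], "grip": 1},
  {"delta_pos": [0, 0, 0.068], "delta_rot": [0, 0, 0], "grip": 1},
  {"delta_pos": [0, 0, 0.068], "delta_rot": [0, 0, 0], "grip": 1},
])

```text
time_s: 18.5
ee_pos: [0.6095, -0.0408, 0.041]
eef_rot: [0.0, 1.0, 0.006, 0.0]
contact_force: [0.0, 0.3, -1.9]
finger_gap: 0.061
grasp_force: 44.0
```

>>> send_rows([
  {"delta_pos": [0, 0, 0.002], "delta_rot": [0, 0, 0], "grip": 1},
])

```text
time_s: 18.6
ee_pos: [0.6097, -0.0408, 0.0406]
eef_rot: [0.0, 1.0, 0.006, 0.001]
contact_force: [-2.2, 0.5, 8.1]
finger_gap: 0.0608
grasp_force: 45.0
```

>>> send_rows([
  {"delta_pos": [0, 0, 0], "delta_rot": [0, 0, 0], "grip": -0.75},
  {"delta_pos": [0, 0, 0], "delta_rot": [0, 0, 0], "grip": -0.75},
  {"delta_pos": [0, 0, 0], "delta_rot": [0, 0, 0], "grip": -0.75},
  {"delta_pos": [0, 0, -0.04], "delta_rot": [0, 0, 0], "grip": -0.75},
  {"delta_pos": [0, 0, -0.12], "delta_rot": [0, 0, 0], "grip": -0.75},
])

```text
time_s: 19.1
ee_pos: [0.6068, -0.0405, 0.0858]
eef_rot: [-0.0, 1.0, 0.006, -0.003]
contact_force: [-0.0, 0.8, 0.3]
finger_gap: 0.0746
grasp_force: 0.0
```

>>> send_rows([
  {"delta_pos": [0, 0, -0.1], "delta_rot": [0, 0, 0], "grip": -0.75},
  {"delta_pos": [0, 0, -0.2], "delta_rot": [0, 0, 0], "grip": -0.75},
  {"delta_pos": [-0.01, 0.04, -0.28], "delta_rot": [0, 0, 0], "grip": -1},
  {"delta_pos": [-0.03, 0.14, -0.28], "delta_rot": [0, 0, 0], "grip": -1},
  {"delta_pos": [-0.06, 0.25, -0.28], "delta_rot": [0, 0, 0], "grip": -1},
])

```text
time_s: 19.6
ee_pos: [0.5878, -0.1414, 0.2021]
eef_rot: [0.001, 1.0, 0.007, 0.002]
contact_force: [0.6, 0.7, -0.2]
finger_gap: 0.0857
grasp_force: 0.0
```

>>> send_rows([
  {"delta_pos": [-0.03, 0.12, 0], "delta_rot": [0, 0, 0], "grip": -1},
  {"delta_pos": [-0.06, 0.24, 0], "delta_rot": [0, 0, 0], "grip": -1},
  {"delta_pos": [-0.09, 0.36, 0], "delta_rot": [0, 0, 0], "grip": -1},
  {"delta_pos": [-0.12, 0.48, 0], "delta_rot": [0, 0, 0], "grip": -1},
  {"delta_pos": [-0.138, 0.6, 0], "delta_rot": [0, 0, 0], "grip": -1},
])

```text
time_s: 20.1
ee_pos: [0.5325, -0.3834, 0.2]
eef_rot: [-0.0, 1.0, 0.005, -0.0]
contact_force: [0.4, -0.1, 0.1]
finger_gap: 0.0855
grasp_force: 0.0
```

>>> send_rows([
  {"delta_pos": [0, 0, 0], "delta_rot": [0, 0, 0], "grip": -1},
  {"delta_pos": [0, 0, 0], "delta_rot": [0, 0, 0], "grip": -1},
])

```text
time_s: 20.3
ee_pos: [0.5331, -0.3829, 0.1994]
eef_rot: [-0.0, 1.0, 0.004, -0.0]
contact_force: [0.0, -0.0, 0.2]
finger_gap: 0.0856
grasp_force: 0.0
```

```bash
cat > cap.py <<'E'
# grey cap circles in a wrist picture -> positions at cap height
import sys,pickle
from h import *
n,z=sys.argv[1],float(sys.argv[2]); c=pickle.load(open(n+'.pkl','rb'))
im=cv2.imread(f'pics/{n}r.png'); o=-np.array(c['R']).T@np.array(c['t']); r=K(c)*.031/(o[2]-z)
g=cv2.medianBlur(cv2.cvtColor(im,cv2.COLOR_BGR2GRAY),3)
h=cv2.HoughCircles(g,cv2.HOUGH_GRADIENT,1,int(r),param1=90,param2=18,minRadius=int(r*.92),maxRadius=int(r*1.08)+1)
for u,v,q in ([] if h is None else h[0][:8]):
    if v<300: print(round(u),round(v),round(q/r,2),im[int(v),int(u)],back(c,(u,v),z).round(4))
E
python3 w.py w8; python3 t.py .5338 -.3828 .0637 .008; python3 cap.py w7 .096; echo; python3 cap.py w8 .096
```

```text
t 20.35 [ 0.5334 -0.3814  0.1995] yaw 0.0099 tilt [-0.0005 -0.0013] F [0.5 0.3 0. ] gap 0.0853 0.0
dpos [0.0012 0.0039 0.3395] drot [-0.0004  0.0002  0.0006]
356 118 0.93 [129 128 122] [ 0.5321 -0.3812  0.096 ]
254 188 0.92 [129 128 125] [ 0.4711 -0.2975  0.096 ]

260 190 0.94 [122 123 117] [ 0.5334 -0.3833  0.096 ]
```

>>> send_rows([
  {"delta_pos": [-0.004, 0.002, 0.1], "delta_rot": [0, 0, 0], "grip": -1},
  {"delta_pos": [-0.004, 0.002, 0.2], "delta_rot": [0, 0, 0], "grip": -1},
  {"delta_pos": [-0.004, 0.002, 0.29], "delta_rot": [0, 0, 0], "grip": -1},
  {"delta_pos": [-0.004, 0.002, 0.34], "delta_rot": [0, 0, 0], "grip": -1},
  {"delta_pos": [-0.004, 0.002, 0.34], "delta_rot": [0, 0, 0], "grip": -1},
])

```text
time_s: 20.85
ee_pos: [0.5303, -0.3784, 0.0604]
eef_rot: [-0.003, 1.0, 0.007, -0.003]
contact_force: [0.5, -0.5, 0.3]
finger_gap: 0.0854
grasp_force: 0.0
```

>>> send_rows([
  {"delta_pos": [0, 0, 0], "delta_rot": [0, 0, 0], "grip": 1},
  {"delta_pos": [0, 0, 0], "delta_rot": [0, 0, 0], "grip": 1},
  {"delta_pos": [0, 0, 0], "delta_rot": [0, 0, 0], "grip": 1},
  {"delta_pos": [0, 0, 0], "delta_rot": [0, 0, 0], "grip": 1},
  {"delta_pos": [0, 0, 0], "delta_rot": [0, 0, 0], "grip": 1},
])

```text
time_s: 21.35
ee_pos: [0.5336, -0.3831, 0.0661]
eef_rot: [0.001, 1.0, 0.005, 0.002]
contact_force: [1.1, 1.0, 5.9]
finger_gap: 0.0604
grasp_force: 44.2
```

```bash
python3 t.py .5302 .0585 .19 .008
```

```text
t 21.35 [ 0.5336 -0.3831  0.0661] yaw 0.011 tilt [0.0035 0.0019] F [1.1 1.  5.9] gap 0.0604 44.2
dpos [ 0.0046 -1.1034 -0.3119] drot [ 0.0006 -0.0011  0.0009]
```

>>> send_rows([
  {"delta_pos": [0, 0, -0.06], "delta_rot": [0, 0, 0], "grip": 1},
  {"delta_pos": [0, 0, -0.17], "delta_rot": [0, 0, 0], "grip": 1},
  {"delta_pos": [0, 0, -0.28], "delta_rot": [0, 0, 0], "grip": 1},
  {"delta_pos": [0, -0.08, -0.32], "delta_rot": [0, 0, 0], "grip": 1},
  {"delta_pos": [0, -0.18, -0.32], "delta_rot": [0, 0, 0], "grip": 1},
])

```text
time_s: 21.85
ee_pos: [0.5335, -0.3131, 0.1963]
eef_rot: [0.003, 1.0, 0.004, 0.004]
contact_force: [0.5, 0.6, -1.7]
finger_gap: 0.0606
grasp_force: 43.9
```

>>> send_rows([
  {"delta_pos": [0, -0.12, 0], "delta_rot": [0, 0, 0], "grip": 1},
  {"delta_pos": [0, -0.24, 0], "delta_rot": [0, 0, 0], "grip": 1},
  {"delta_pos": [0, -0.36, 0], "delta_rot": [0, 0, 0], "grip": 1},
  {"delta_pos": [0, -0.48, 0], "delta_rot": [0, 0, 0], "grip": 1},
  {"delta_pos": [0, -0.6, 0], "delta_rot": [0, 0, 0], "grip": 1},
])

```text
time_s: 22.35
ee_pos: [0.5281, -0.0689, 0.1922]
eef_rot: [0.0, 1.0, 0.005, 0.0]
contact_force: [1.4, 0.4, -0.6]
finger_gap: 0.0607
grasp_force: 43.9
```

>>> send_rows([
  {"delta_pos": [0.003, -0.12, 0], "delta_rot": [0, 0, 0], "grip": 1},
  {"delta_pos": [0.003, -0.22, 0], "delta_rot": [0, 0, 0], "grip": 1},
  {"delta_pos": [0.003, -0.3, 0], "delta_rot": [0, 0, 0], "grip": 1},
  {"delta_pos": [0.003, -0.323, 0], "delta_rot": [0, 0, 0], "grip": 1},
  {"delta_pos": [0.003, -0.323, 0], "delta_rot": [0, 0, 0], "grip": 1},
])

```text
time_s: 22.85
ee_pos: [0.5282, 0.0596, 0.192]
eef_rot: [0.0, 1.0, 0.007, 0.0]
contact_force: [0.2, -0.9, -1.5]
finger_gap: 0.061
grasp_force: 44.0
```

>>> send_rows([
  {"delta_pos": [0, 0, 0], "delta_rot": [0, 0, 0], "grip": 1},
  {"delta_pos": [0, 0, 0], "delta_rot": [0, 0, 0], "grip": 1},
])

```text
time_s: 23.05
ee_pos: [0.5286, 0.0572, 0.1919]
eef_rot: [0.0, 1.0, 0.005, -0.0]
contact_force: [0.3, -0.1, -1.4]
finger_gap: 0.0611
grasp_force: 44.0
```

```bash
python3 t.py .5305 .0585 .0411 .008
```

```text
t 23.05 [0.5286 0.0572 0.1919] yaw 0.0095 tilt [-0.0001  0.0007] F [ 0.3 -0.1 -1.4] gap 0.0611 44.0
dpos [ 0.0049 -0.0034  0.377 ] drot [0.0002 0.     0.0005]
```

>>> send_rows([
  {"delta_pos": [0.002, -0.002, 0.08], "delta_rot": [0, 0, 0], "grip": 1},
  {"delta_pos": [0.002, -0.002, 0.16], "delta_rot": [0, 0, 0], "grip": 1},
  {"delta_pos": [0.002, -0.002, 0.24], "delta_rot": [0, 0, 0], "grip": 1},
  {"delta_pos": [0.002, -0.002, 0.29], "delta_rot": [0, 0, 0], "grip": 1},
  {"delta_pos": [0.002, -0.002, 0.31], "delta_rot": [0, 0, 0], "grip": 1},
])

```text
time_s: 23.55
ee_pos: [0.5278, 0.0579, 0.0657]
eef_rot: [0.0, 1.0, 0.004, -0.002]
contact_force: [-0.6, 0.4, -0.7]
finger_gap: 0.0607
grasp_force: 44.0
```

>>> send_rows([
  {"delta_pos": [0, 0, 0.02], "delta_rot": [0, 0, 0], "grip": 1},
  {"delta_pos": [0, 0, 0.04], "delta_rot": [0, 0, 0], "grip": 1},
  {"delta_pos": [0, 0, 0.06], "delta_rot": [0, 0, 0], "grip": 1},
  {"delta_pos": [0, 0, 0.068], "delta_rot": [0, 0, 0], "grip": 1},
  {"delta_pos": [0, 0, 0.069], "delta_rot": [0, 0, 0], "grip": 1},
])

```text
time_s: 24.05
ee_pos: [0.5294, 0.0594, 0.0411]
eef_rot: [0.0, 1.0, 0.006, 0.0]
contact_force: [-2.2, -0.1, 7.1]
finger_gap: 0.0611
grasp_force: 44.3
```

>>> send_rows([
  {"delta_pos": [0, 0, 0.002], "delta_rot": [0, 0, 0], "grip": 1},
])

```text
time_s: 24.15
ee_pos: [0.5294, 0.0594, 0.041]
eef_rot: [0.0, 1.0, 0.006, 0.0]
contact_force: [-4.7, -0.7, 16.3]
finger_gap: 0.0606
grasp_force: 45.3
```

>>> send_rows([
  {"delta_pos": [0, 0, 0], "delta_rot": [0, 0, 0], "grip": -0.75},
  {"delta_pos": [0, 0, 0], "delta_rot": [0, 0, 0], "grip": -0.75},
  {"delta_pos": [0, 0, 0], "delta_rot": [0, 0, 0], "grip": -0.75},
  {"delta_pos": [0, 0, -0.04], "delta_rot": [0, 0, 0], "grip": -0.75},
  {"delta_pos": [0, 0, -0.12], "delta_rot": [0, 0, 0], "grip": -0.75},
])

```text
time_s: 24.65
ee_pos: [0.5271, 0.0594, 0.0858]
eef_rot: [0.0, 1.0, 0.006, -0.003]
contact_force: [-0.2, -0.0, 0.1]
finger_gap: 0.0749
grasp_force: 0.0
```

>>> send_rows([
  {"delta_pos": [0, 0, -0.12], "delta_rot": [0, 0, 0], "grip": -0.75},
  {"delta_pos": [0, 0, -0.24], "delta_rot": [0, 0, 0], "grip": -0.75},
  {"delta_pos": [-0.05, 0.06, -0.34], "delta_rot": [0, 0, 0], "grip": -1},
  {"delta_pos": [-0.11, 0.12, -0.44], "delta_rot": [0, 0, 0], "grip": -1},
  {"delta_pos": [-0.11, 0.12, -0.5], "delta_rot": [0, 0, 0], "grip": -1},
])

```text
time_s: 25.15
ee_pos: [0.4838, 0.0093, 0.2903]
eef_rot: [0.001, 1.0, 0.005, 0.001]
contact_force: [1.7, -0.1, 0.4]
finger_gap: 0.0851
grasp_force: 0.0
```

>>> send_rows([
  {"delta_pos": [0, 0, 0], "delta_rot": [0, 0, 0], "grip": -1},
  {"delta_pos": [0, 0, 0], "delta_rot": [0, 0, 0], "grip": -1},
  {"delta_pos": [0, 0, 0], "delta_rot": [0, 0, 0], "grip": -1},
])

```text
time_s: 25.45
ee_pos: [0.4851, 0.0113, 0.2862]
eef_rot: [-0.0, 1.0, 0.006, -0.001]
contact_force: [-0.6, -0.4, -0.6]
finger_gap: 0.0853
grasp_force: 0.0
```

```bash
python3 w.py w9; python3 t.py .57 .16 .2 .008; python3 cap.py w9 .071
```

```text
t 25.5 [0.485  0.0113 0.2859] yaw 0.0115 tilt [-0.0032 -0.0003] F [ 0.7  0.5 -0.8] gap 0.0857 0.0
dpos [ 0.2173 -0.3691  0.2141] drot [-0.0001  0.001   0.0011]
220 126 0.99 [118 118 116] [0.5292 0.06   0.071 ]
302 126 0.98 [120 119 115] [ 0.5303 -0.0394  0.071 ]
306 60 1.03 [121 123 117] [ 0.6045 -0.0402  0.071 ]
344 210 0.93 [50 37 75] [ 0.4209 -0.1015  0.071 ]
```

View pics/w9.png

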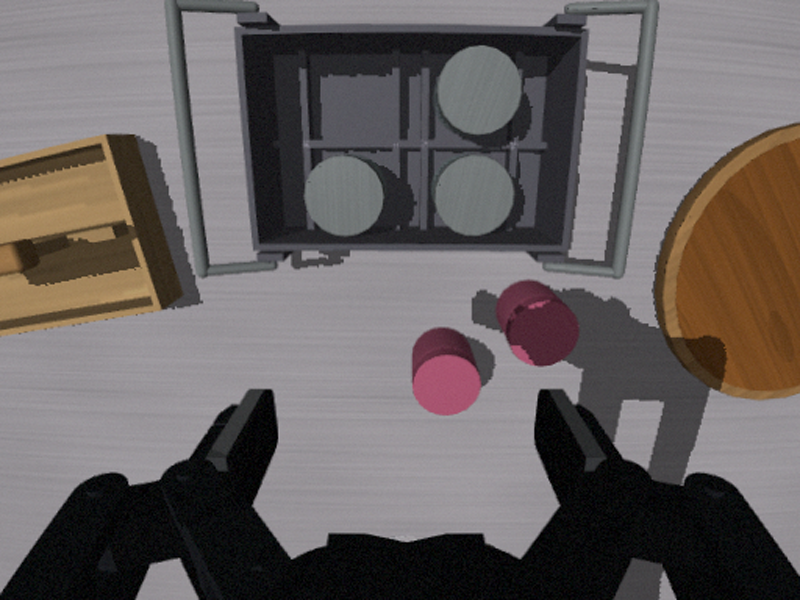

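All three jars stand upright in their pockets, the susan is empty as far as visible, and both bails are out. Next I swing the left bail in.

>>> send_rows([
  {"delta_pos": [0.05, -0.08, 0.06], "delta_rot": [0, 0, 0], "grip": -0.3},
  {"delta_pos": [0.1, -0.17, 0.13], "delta_rot": [0, 0, 0], "grip": -0.3},
  {"delta_pos": [0.15, -0.26, 0.2], "delta_rot": [0, 0, 0], "grip": -0.3},
  {"delta_pos": [0.2, -0.35, 0.27], "delta_rot": [0, 0, 0], "grip": -0.3},
  {"delta_pos": [0.208, -0.37, 0.32], "delta_rot": [0, 0, 0], "grip": -0.3},
])

```text
time_s: 26.0
ee_pos: [0.5682, 0.1638, 0.1555]
eef_rot: [-0.0, 1.0, 0.007, -0.001]
contact_force: [0.2, 0.4, -0.8]
finger_gap: 0.0552
grasp_force: 0.0
```

>>> send_rows([
  {"delta_pos": [0, 0, 0], "delta_rot": [0, 0, 0], "grip": -0.3},
  {"delta_pos": [0, 0, 0], "delta_rot": [0, 0, 0], "grip": -0.3},
  {"delta_pos": [0, 0, 0], "delta_rot": [0, 0, 0], "grip": -0.3},
])

```text
time_s: 26.3
ee_pos: [0.5674, 0.1593, 0.1601]
eef_rot: [0.0, 1.0, 0.005, 0.0]
contact_force: [-0.5, -0.2, 0.6]
finger_gap: 0.0555
grasp_force: 0.0
```

```bash
python3 t.py .5675 .1606 .089 .008
```

```text
t 26.3 [0.5674 0.1593 0.1601] yaw 0.0106 tilt [0.0004 0.0003] F [-0.5 -0.2  0.6] gap 0.0555 0.0
dpos [ 1.000e-04 -3.300e-03  1.778e-01] drot [ 0.0001 -0.0001  0.0008]
```

>>> send_rows([
  {"delta_pos": [0, -0.003, 0.08], "delta_rot": [0, 0, 0], "grip": -0.3},
  {"delta_pos": [0, -0.003, 0.153], "delta_rot": [0, 0, 0], "grip": -0.3},
  {"delta_pos": [0, -0.003, 0.153], "delta_rot": [0, 0, 0], "grip": -0.3},
  {"delta_pos": [0, -0.003, 0.153], "delta_rot": [0, 0, 0], "grip": 1},
  {"delta_pos": [0, -0.003, 0.153], "delta_rot": [0, 0, 0], "grip": 1},
], grip_force=35)

```text
time_s: 26.8
ee_pos: [0.5689, 0.1609, 0.1006]
eef_rot: [-0.0, 1.0, 0.005, 0.002]
contact_force: [1.2, 0.6, -0.5]
finger_gap: 0.0274
grasp_force: 0.0
```

>>> send_rows([
  {"delta_pos": [0, 0, 0], "delta_rot": [0, 0, 0], "grip": 1},
  {"delta_pos": [0, 0, 0], "delta_rot": [0, 0, 0], "grip": 1},
  {"delta_pos": [0, 0, 0], "delta_rot": [0, 0, 0], "grip": 1},
  {"delta_pos": [0, 0, 0], "delta_rot": [0, 0, 0], "grip": 1},
  {"delta_pos": [0, 0, 0], "delta_rot": [0, 0, 0], "grip": 1},
])

```text
time_s: 27.3
ee_pos: [0.5688, 0.1609, 0.1002]
eef_rot: [0.0, 1.0, 0.006, 0.002]
contact_force: [0.4, -2.2, 7.8]
finger_gap: 0.0082
grasp_force: 34.4
```

Gripped on the bar. Swinging in.

>>> send_rows([
  {"delta_pos": [0, 0.0175, -0.033], "delta_rot": [0, 0, 0], "grip": 1},
  {"delta_pos": [0, 0.044, -0.059], "delta_rot": [0, 0, 0], "grip": 1},
  {"delta_pos": [0, 0.077, -0.0765], "delta_rot": [0, 0, 0], "grip": 1},
  {"delta_pos": [0, 0.118, -0.083], "delta_rot": [0, 0, 0], "grip": 1},
  {"delta_pos": [0, 0.151, -0.079], "delta_rot": [0, 0, 0], "grip": 1},
])

```text
time_s: 27.8
ee_pos: [0.5694, 0.103, 0.1336]
eef_rot: [-0.002, 1.0, 0.006, 0.002]
contact_force: [0.3, 5.9, -2.1]
finger_gap: 0.0082
grasp_force: 34.9
```

>>> send_rows([
  {"delta_pos": [0, 0.034, 0.015], "delta_rot": [0, 0, 0], "grip": 1},
  {"delta_pos": [0, 0.062, 0.04], "delta_rot": [0, 0, 0], "grip": 1},
  {"delta_pos": [0, 0.079, 0.066], "delta_rot": [0, 0, 0], "grip": 1},
  {"delta_pos": [0, 0.089, 0.096], "delta_rot": [0, 0, 0], "grip": 1},
  {"delta_pos": [0, 0.0915, 0.12], "delta_rot": [0, 0, 0], "grip": 1},
])

```text
time_s: 28.3
ee_pos: [0.5695, 0.0638, 0.0822]
eef_rot: [-0.0, 1.0, 0.005, 0.001]
contact_force: [0.4, 2.4, 6.6]
finger_gap: 0.0081
grasp_force: 39.4
```

>>> send_rows([
  {"delta_pos": [0, 0, 0.004], "delta_rot": [0, 0, 0], "grip": 1},
  {"delta_pos": [0, 0, 0.004], "delta_rot": [0, 0, 0], "grip": 1},
])

```text
time_s: 28.5
ee_pos: [0.5694, 0.0637, 0.0803]
eef_rot: [0.0, 1.0, 0.006, 0.001]
contact_force: [2.5, -1.3, 0.2]
finger_gap: 0.0083
grasp_force: 39.1
```

>>> send_rows([
  {"delta_pos": [0, 0, -0.004], "delta_rot": [0, 0, 0], "grip": 0.4},
  {"delta_pos": [0, 0, -0.004], "delta_rot": [0, 0, 0], "grip": 0.4},
  {"delta_pos": [0, 0, -0.1], "delta_rot": [0, 0, 0], "grip": 0.4},
  {"delta_pos": [0, 0, -0.12], "delta_rot": [0, 0, 0], "grip": 1},
  {"delta_pos": [0, 0, -0.12], "delta_rot": [0, 0, 0], "grip": 1},
])

```text
time_s: 29.0
ee_pos: [0.5694, 0.0643, 0.1299]
eef_rot: [-0.0, 1.0, 0.006, 0.002]
contact_force: [0.2, 1.3, -0.4]
finger_gap: -0.0001
grasp_force: 0.0
```

>>> send_rows([
  {"delta_pos": [0, 0, 0], "delta_rot": [0, 0, 0], "grip": 1},
  {"delta_pos": [0, 0, 0], "delta_rot": [0, 0, 0], "grip": 1},
  {"delta_pos": [0, 0, 0.04], "delta_rot": [0, 0, 0], "grip": 1},
  {"delta_pos": [0, 0, 0.06], "delta_rot": [0, 0, 0], "grip": 1},
  {"delta_pos": [0, 0, 0.07], "delta_rot": [0, 0, 0], "grip": 1},
])

```text
time_s: 29.5
ee_pos: [0.567, 0.0641, 0.0985]
eef_rot: [0.0, 1.0, 0.006, -0.002]
contact_force: [-0.9, 0.2, 0.3]
finger_gap: 0.0001
grasp_force: 0.0
```

>>> send_rows([
  {"delta_pos": [0, 0, 0.008], "delta_rot": [0, 0, 0], "grip": 1},
  {"delta_pos": [0, 0, 0.013], "delta_rot": [0, 0, 0], "grip": 1},
  {"delta_pos": [0, 0, 0.013], "delta_rot": [0, 0, 0], "grip": 1},
])

```text
time_s: 29.8
ee_pos: [0.568, 0.0641, 0.0959]
eef_rot: [0.0, 1.0, 0.006, -0.0]
contact_force: [-2.4, -0.2, 5.5]
finger_gap: 0.0
grasp_force: 2.5
```

>>> send_rows([
  {"delta_pos": [0, 0, -0.1], "delta_rot": [0, 0, 0], "grip": 1},
  {"delta_pos": [0, 0, -0.18], "delta_rot": [0, 0, 0], "grip": -0.3},
  {"delta_pos": [0, 0.1, -0.18], "delta_rot": [0, 0, 0], "grip": -0.3},
  {"delta_pos": [0, 0.2, -0.18], "delta_rot": [0, 0, 0], "grip": -0.3},
  {"delta_pos": [0, 0.3, -0.18], "delta_rot": [0, 0, 0], "grip": -0.3},
])

```text
time_s: 30.3
ee_pos: [0.5702, -0.0568, 0.168]
eef_rot: [0.0, 1.0, 0.006, 0.001]
contact_force: [0.4, -0.4, 0.7]
finger_gap: 0.0548
grasp_force: 0.0
```

>>> send_rows([
  {"delta_pos": [0, 0.1, 0], "delta_rot": [0, 0, 0], "grip": -0.3},
  {"delta_pos": [0, 0.19, 0], "delta_rot": [0, 0, 0], "grip": -0.3},
  {"delta_pos": [0, 0.22, 0], "delta_rot": [0, 0, 0], "grip": -0.3},
  {"delta_pos": [0, 0.22, 0], "delta_rot": [0, 0, 0], "grip": -0.3},
  {"delta_pos": [0, 0.22, 0], "delta_rot": [0, 0, 0], "grip": -0.3},
])

```text
time_s: 30.8
ee_pos: [0.5706, -0.1431, 0.167]
eef_rot: [-0.001, 1.0, 0.005, -0.0]
contact_force: [-0.1, 0.1, -0.6]
finger_gap: 0.0555
grasp_force: 0.0
```

```bash
python3 t.py .5685 -.1436 .098 .008
```

```text
t 30.8 [ 0.5706 -0.1431  0.167 ] yaw 0.0106 tilt [-0.0003 -0.0011] F [-0.1  0.1 -0.6] gap 0.0555 0.0
dpos [-0.0051  0.0015  0.1726] drot [-0.0004  0.0001  0.0008]
```

>>> send_rows([
  {"delta_pos": [-0.005, 0, 0.08], "delta_rot": [0, 0, 0], "grip": -0.3},
  {"delta_pos": [-0.005, 0, 0.171], "delta_rot": [0, 0, 0], "grip": -0.3},
  {"delta_pos": [-0.005, 0, 0.171], "delta_rot": [0, 0, 0], "grip": -0.3},
  {"delta_pos": [-0.005, 0, 0.171], "delta_rot": [0, 0, 0], "grip": 1},
  {"delta_pos": [-0.005, 0, 0.171], "delta_rot": [0, 0, 0], "grip": 1},
])

```text
time_s: 31.3
ee_pos: [0.5702, -0.1434, 0.1004]
eef_rot: [0.0, 1.0, 0.006, 0.001]
contact_force: [-0.1, 0.7, 0.2]
finger_gap: 0.027
grasp_force: 0.0
```

>>> send_rows([
  {"delta_pos": [0, 0, 0], "delta_rot": [0, 0, 0], "grip": 1},
  {"delta_pos": [0, 0, 0], "delta_rot": [0, 0, 0], "grip": 1},
  {"delta_pos": [0, 0, 0], "delta_rot": [0, 0, 0], "grip": 1},
  {"delta_pos": [0, 0, 0], "delta_rot": [0, 0, 0], "grip": 1},
  {"delta_pos": [0, 0, 0], "delta_rot": [0, 0, 0], "grip": 1},
])

```text
time_s: 31.8
ee_pos: [0.5702, -0.1435, 0.1006]
eef_rot: [-0.0, 1.0, 0.005, 0.002]
contact_force: [1.0, 3.2, 5.9]
finger_gap: 0.0084
grasp_force: 34.4
```

>>> send_rows([
  {"delta_pos": [0, -0.0175, -0.033], "delta_rot": [0, 0, 0], "grip": 1},
  {"delta_pos": [0, -0.044, -0.059], "delta_rot": [0, 0, 0], "grip": 1},
  {"delta_pos": [0, -0.077, -0.0765], "delta_rot": [0, 0, 0], "grip": 1},
  {"delta_pos": [0, -0.118, -0.083], "delta_rot": [0, 0, 0], "grip": 1},
  {"delta_pos": [0, -0.151, -0.079], "delta_rot": [0, 0, 0], "grip": 1},
])

```text
time_s: 32.3
ee_pos: [0.5699, -0.086, 0.1342]
eef_rot: [0.003, 1.0, 0.006, 0.003]
contact_force: [-0.3, -6.2, -4.1]
finger_gap: 0.0079
grasp_force: 34.7
```

>>> send_rows([
  {"delta_pos": [0, -0.034, 0.015], "delta_rot": [0, 0, 0], "grip": 1},
  {"delta_pos": [0, -0.062, 0.04], "delta_rot": [0, 0, 0], "grip": 1},
  {"delta_pos": [0, -0.079, 0.066], "delta_rot": [0, 0, 0], "grip": 1},
  {"delta_pos": [0, -0.089, 0.096], "delta_rot": [0, 0, 0], "grip": 1},
  {"delta_pos": [0, -0.0915, 0.12], "delta_rot": [0, 0, 0], "grip": 1},
])

```text
time_s: 32.8
ee_pos: [0.5694, -0.0465, 0.0835]
eef_rot: [0.0, 1.0, 0.006, 0.002]
contact_force: [1.5, 0.8, 4.5]
finger_gap: 0.0082
grasp_force: 39.9
```

>>> send_rows([
  {"delta_pos": [0, 0, 0.003], "delta_rot": [0, 0, 0], "grip": 1},
  {"delta_pos": [0, 0, 0.003], "delta_rot": [0, 0, 0], "grip": 1},
])

```text
time_s: 33.0
ee_pos: [0.5693, -0.0465, 0.0819]
eef_rot: [-0.0, 1.0, 0.005, 0.002]
contact_force: [4.8, 2.7, 2.4]
finger_gap: 0.0085
grasp_force: 39.7
```

>>> send_rows([
  {"delta_pos": [0, 0, -0.004], "delta_rot": [0, 0, 0], "grip": 0.4},
  {"delta_pos": [0, 0, -0.004], "delta_rot": [0, 0, 0], "grip": 0.4},
  {"delta_pos": [0, 0, -0.1], "delta_rot": [0, 0, 0], "grip": 0.4},
  {"delta_pos": [0, 0, -0.12], "delta_rot": [0, 0, 0], "grip": 1},
  {"delta_pos": [0, 0, -0.12], "delta_rot": [0, 0, 0], "grip": 1},
])

```text
time_s: 33.5
ee_pos: [0.5682, -0.0473, 0.1306]
eef_rot: [0.0, 1.0, 0.005, 0.001]
contact_force: [0.0, -0.1, -0.5]
finger_gap: 0.0001
grasp_force: 0.0
```

>>> send_rows([
  {"delta_pos": [0, 0, 0], "delta_rot": [0, 0, 0], "grip": 1},
  {"delta_pos": [0, 0, 0], "delta_rot": [0, 0, 0], "grip": 1},
  {"delta_pos": [0, 0, 0.04], "delta_rot": [0, 0, 0], "grip": 1},
  {"delta_pos": [0, 0, 0.06], "delta_rot": [0, 0, 0], "grip": 1},
  {"delta_pos": [0, 0, 0.07], "delta_rot": [0, 0, 0], "grip": 1},
])

```text
time_s: 34.0
ee_pos: [0.5662, -0.0467, 0.0993]
eef_rot: [-0.0, 1.0, 0.006, -0.002]
contact_force: [0.9, -0.2, -0.1]
finger_gap: 0.0001
grasp_force: 0.0
```

>>> send_rows([
  {"delta_pos": [0, 0, 0.008], "delta_rot": [0, 0, 0], "grip": 1},
  {"delta_pos": [0, 0, 0.013], "delta_rot": [0, 0, 0], "grip": 1},
  {"delta_pos": [0, 0, 0.013], "delta_rot": [0, 0, 0], "grip": 1},
])

```text
time_s: 34.3
ee_pos: [0.5677, -0.0469, 0.0962]
eef_rot: [0.0, 1.0, 0.006, 0.0]
contact_force: [0.1, 0.3, 0.1]
finger_gap: 0.0001
grasp_force: 0.0
```

>>> send_rows([
  {"delta_pos": [0, 0, 0.006], "delta_rot": [0, 0, 0], "grip": 1},
  {"delta_pos": [0, 0, 0.008], "delta_rot": [0, 0, 0], "grip": 1},
])

```text
time_s: 34.5
ee_pos: [0.5681, -0.0469, 0.0955]
eef_rot: [0.0, 1.0, 0.006, 0.001]
contact_force: [-6.3, 0.7, 23.6]
finger_gap: 0.0001
grasp_force: 11.4
```

>>> send_rows([
  {"delta_pos": [0, 0, -0.12], "delta_rot": [0, 0, 0], "grip": 1},
  {"delta_pos": [0, 0, -0.24], "delta_rot": [0, 0, 0], "grip": -1},
  {"delta_pos": [0, 0, -0.36], "delta_rot": [0, 0, 0], "grip": -1},
  {"delta_pos": [0, 0, -0.48], "delta_rot": [0, 0, 0], "grip": -1},
  {"delta_pos": [-0.05, -0.1, -0.55], "delta_rot": [0, 0, 0], "grip": -1},
])

```text
time_s: 35.0
ee_pos: [0.5526, -0.0123, 0.3161]
eef_rot: [0.002, 1.0, 0.003, 0.005]
contact_force: [-0.5, 0.5, -0.7]
finger_gap: 0.0581
grasp_force: 0.0
```

```bash
python3 t.py .44 .33 .32 .008; python3 -c "
from h import *; print(robot.read_state()['qpos'].round(3))"
```

```text
t 35.0 [ 0.5526 -0.0123  0.3161] yaw 0.0067 tilt [0.0102 0.0032] F [-0.5  0.5 -0.7] gap 0.0581 0.0
dpos [-0.2756 -0.8575 -0.0153] drot [ 0.001  -0.0033 -0.0004]
[-0.097  0.216  1.42  -0.002  1.495  1.467]
```

>>> send_rows([
  {"delta_pos": [-0.05, -0.11, 0], "delta_rot": [0, 0, 0], "grip": -1},
  {"delta_pos": [-0.1, -0.22, 0], "delta_rot": [0, 0, 0], "grip": -1},
  {"delta_pos": [-0.15, -0.33, 0], "delta_rot": [0, 0, 0], "grip": -1},
  {"delta_pos": [-0.2, -0.44, 0], "delta_rot": [0, 0, 0], "grip": -1},
  {"delta_pos": [-0.25, -0.55, 0], "delta_rot": [0, 0, 0], "grip": -1},
])

```text
time_s: 35.5
ee_pos: [0.445, 0.2112, 0.3117]
eef_rot: [-0.0, 1.0, 0.005, 0.001]
contact_force: [1.0, 1.8, 0.4]
finger_gap: 0.0853
grasp_force: 0.0
```

>>> send_rows([
  {"delta_pos": [-0.05, -0.12, 0], "delta_rot": [0, 0, 0], "grip": -1},
  {"delta_pos": [-0.1, -0.22, 0], "delta_rot": [0, 0, 0], "grip": -1},
  {"delta_pos": [-0.12, -0.3, 0], "delta_rot": [0, 0, 0], "grip": -1},
  {"delta_pos": [-0.12, -0.3, 0], "delta_rot": [0, 0, 0], "grip": -1},
  {"delta_pos": [-0.12, -0.3, 0], "delta_rot": [0, 0, 0], "grip": -1},
])

```text
time_s: 36.0
ee_pos: [0.3962, 0.3296, 0.3112]
eef_rot: [0.0, 1.0, 0.007, 0.0]
contact_force: [0.2, -0.2, 0.2]
finger_gap: 0.0855
grasp_force: 0.0
```

>>> send_rows([
  {"delta_pos": [0, 0, 0], "delta_rot": [0, 0, 0], "grip": -1},
  {"delta_pos": [0, 0, 0], "delta_rot": [0, 0, 0], "grip": -1},
])

```text
time_s: 36.2
ee_pos: [0.397, 0.3281, 0.3113]
eef_rot: [0.0, 1.0, 0.005, 0.0]
contact_force: [-0.7, 0.1, -0.0]
finger_gap: 0.0855
grasp_force: 0.0
```

```bash
python3 w.py wa; python3 t.py
```

```text
t 36.25 [0.3971 0.328  0.3113] yaw 0.0091 tilt [0.0001 0.0002] F [0.8 0.5 0.3] gap 0.0854 0.0
```

View pics/wa.png

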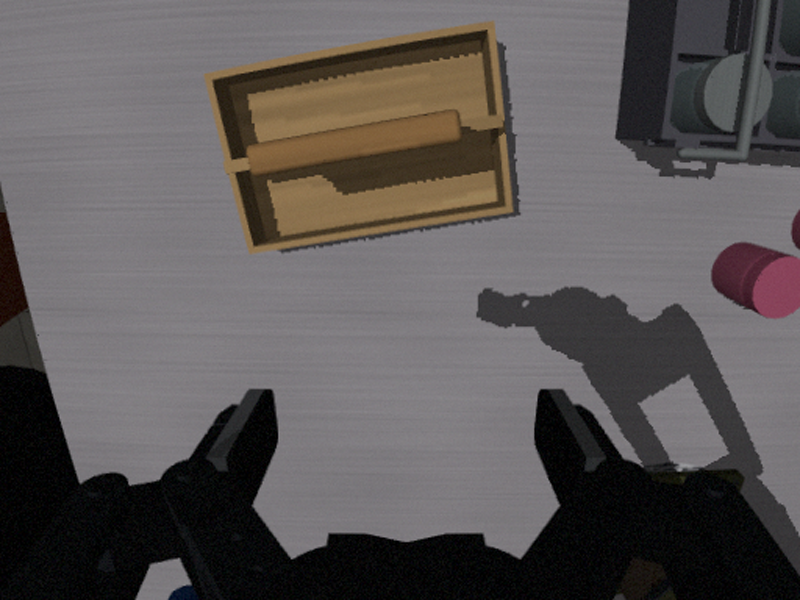

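The caddy's rim corners are at (207,76), (493,22), (514,212) and (251,251). Its bar runs from (249,160) to (460,124).

```bash
cat > m3.py <<'E'
from h import *; import pickle
from scipy.optimize import least_squares
c=pickle.load(open('wa.pkl','rb')); x,y=.078,.121
def W(p,x,y,z): a,q=np.cos(p[2]),np.sin(p[2]); return [p[0]+a*x-q*y,p[1]+q*x+a*y,z]
cs=((207,76),(493,22),(514,212),(251,251)); ms=((x,y),(x,-y),(-x,-y),(-x,y))
f=lambda p:np.concatenate([proj(c,W(p,*m,.045))/.64-q for q,m in zip(cs,ms)])
o=least_squares(f,[.5,.37,.17]);p=o.x;print(p.round(4),o.fun.round(1))
for X,Y,Z in ((.011,.075,.126),(.011,-.075,.126),(-.011,.075,.126),(-.011,-.075,.126),(-.011,.075,.104),(-.011,-.075,.104)): print((X,Y,Z),(proj(c,W(p,X,Y,Z))/.64).round(0))
E
python3 m3.py
```

```text
[0.4805 0.3641 0.1673] [-2.4 -1.7  2.5 -1.1  0.3  0.4 -0.6  3.5]
(0.011, 0.075, 0.126) [244. 146.]
(0.011, -0.075, 0.126) [461. 108.]
(-0.011, 0.075, 0.126) [252. 178.]
(-0.011, -0.075, 0.126) [465. 142.]
(-0.011, 0.075, 0.104) [261. 176.]
(-0.011, -0.075, 0.104) [462. 142.]
```

>>> send_rows([
  {"delta_pos": [0.05, -0.02, 0], "delta_rot": [0, 0, -0.04], "grip": -1},
  {"delta_pos": [0.1, -0.04, 0], "delta_rot": [0, 0, -0.08], "grip": -1},
  {"delta_pos": [0.15, -0.06, 0], "delta_rot": [0, 0, -0.12], "grip": -1},
  {"delta_pos": [0.2, -0.08, 0], "delta_rot": [0, 0, -0.16], "grip": -1},
  {"delta_pos": [0.209, -0.088, 0], "delta_rot": [0, 0, -0.2], "grip": -1},
])

```text
time_s: 36.75
ee_pos: [0.4827, 0.3648, 0.3108]
eef_rot: [0.0, 0.949, 0.315, 0.001]
contact_force: [-1.4, 0.2, -0.6]
finger_gap: 0.0854
grasp_force: 0.0
```

>>> send_rows([
  {"delta_pos": [0, 0, 0], "delta_rot": [0, 0, -0.04], "grip": -1},
  {"delta_pos": [0, 0, 0], "delta_rot": [0, 0, -0.08], "grip": -1},
  {"delta_pos": [0, 0, 0], "delta_rot": [0, 0, -0.12], "grip": -1},
  {"delta_pos": [0, 0, 0], "delta_rot": [0, 0, -0.16], "grip": -1},
  {"delta_pos": [0, 0, 0], "delta_rot": [0, 0, -0.2], "grip": -1},
])

```text
time_s: 37.25
ee_pos: [0.4804, 0.3641, 0.3112]
eef_rot: [0.0, 0.805, 0.594, -0.0]
contact_force: [-0.2, 0.3, -0.3]
finger_gap: 0.0853
grasp_force: 0.0
```

>>> send_rows([
  {"delta_pos": [0, 0, 0], "delta_rot": [0, 0, -0.04], "grip": -1},
  {"delta_pos": [0, 0, 0], "delta_rot": [0, 0, -0.08], "grip": -1},
  {"delta_pos": [0, 0, 0], "delta_rot": [0, 0, -0.12], "grip": -1},
  {"delta_pos": [0, 0, 0], "delta_rot": [0, 0, -0.15], "grip": -1},
  {"delta_pos": [0, 0, 0], "delta_rot": [0, 0, -0.15], "grip": -1},
])

```text
time_s: 37.75
ee_pos: [0.4803, 0.3642, 0.3113]
eef_rot: [0.0, 0.646, 0.763, -0.0]
contact_force: [-0.9, -0.3, 1.1]
finger_gap: 0.0856
grasp_force: 0.0
```

>>> send_rows([
  {"delta_pos": [0, 0, 0], "delta_rot": [0, 0, 0], "grip": -1},
  {"delta_pos": [0, 0, 0], "delta_rot": [0, 0, 0], "grip": -1},
])

```text
time_s: 37.95
ee_pos: [0.48, 0.3648, 0.3113]
eef_rot: [-0.0, 0.646, 0.763, 0.0]
contact_force: [-0.5, 0.2, 0.1]
finger_gap: 0.0856
grasp_force: 0.0
```

```bash
python3 w.py wb; python3 t.py .4805 .3641 .096 1.738
```

```text
t 38.0 [0.4799 0.365  0.3113] yaw 1.7371 tilt [ 0. -0.] F [ 0.3  0.7 -0.1] gap 0.0854 0.0
dpos [-0.0023  0.0011  0.5381] drot [-0.     -0.     -0.0003]
```

>>> send_rows([
  {"delta_pos": [-0.002, 0, 0.1], "delta_rot": [0, 0, 0], "grip": -1},
  {"delta_pos": [-0.002, 0, 0.21], "delta_rot": [0, 0, 0], "grip": -1},
  {"delta_pos": [-0.002, 0, 0.32], "delta_rot": [0, 0, 0], "grip": -1},
  {"delta_pos": [-0.002, 0, 0.42], "delta_rot": [0, 0, 0], "grip": -1},
  {"delta_pos": [-0.002, 0, 0.48], "delta_rot": [0, 0, 0], "grip": -1},
])

```text
time_s: 38.5
ee_pos: [0.4781, 0.3633, 0.1159]
eef_rot: [-0.001, 0.646, 0.764, -0.002]
contact_force: [0.4, 0.2, 0.3]
finger_gap: 0.0854
grasp_force: 0.0
```

>>> send_rows([
  {"delta_pos": [0, 0, 0.03], "delta_rot": [0, 0, 0], "grip": -1},
  {"delta_pos": [0, 0, 0.058], "delta_rot": [0, 0, 0], "grip": -1},
  {"delta_pos": [0, 0, 0.058], "delta_rot": [0, 0, 0], "grip": -1},
  {"delta_pos": [0, 0, 0.058], "delta_rot": [0, 0, 0], "grip": 1},
  {"delta_pos": [0, 0, 0.058], "delta_rot": [0, 0, 0], "grip": 1},
], grip_force=70)

```text
time_s: 39.0
ee_pos: [0.481, 0.3652, 0.0976]
eef_rot: [0.0, 0.645, 0.764, 0.001]
contact_force: [0.5, 0.2, -0.0]
finger_gap: 0.0591
grasp_force: 0.0
```

>>> send_rows([
  {"delta_pos": [0, 0, 0], "delta_rot": [0, 0, 0], "grip": 1},
  {"delta_pos": [0, 0, 0], "delta_rot": [0, 0, 0], "grip": 1},
  {"delta_pos": [0, 0, 0], "delta_rot": [0, 0, 0], "grip": 1},
  {"delta_pos": [0, 0, 0], "delta_rot": [0, 0, 0], "grip": 1},
  {"delta_pos": [0, 0, 0], "delta_rot": [0, 0, 0], "grip": 1},
])

```text
time_s: 39.5
ee_pos: [0.4812, 0.365, 0.0969]
eef_rot: [0.001, 0.645, 0.764, 0.001]
contact_force: [3.3, 0.4, 3.8]
finger_gap: 0.0209
grasp_force: 72.3
```

```bash
python3 w.py wc; python3 t.py .4805 .3641 .24 1.738
```

```text
t 39.55 [0.4812 0.365  0.0969] yaw 1.7389 tilt [0.0009 0.0028] F [ 3.8 -0.   4.1] gap 0.0211 72.3
dpos [-0.0017 -0.0012 -0.3577] drot [ 0.0009 -0.0003  0.0003]
```

>>> send_rows([
  {"delta_pos": [0, 0, -0.04], "delta_rot": [0, 0, 0], "grip": 1},
  {"delta_pos": [0, 0, -0.12], "delta_rot": [0, 0, 0], "grip": 1},
  {"delta_pos": [0, 0, -0.21], "delta_rot": [0, 0, 0], "grip": 1},
  {"delta_pos": [0, 0, -0.3], "delta_rot": [0, 0, 0], "grip": 1},
  {"delta_pos": [0, 0, -0.38], "delta_rot": [0, 0, 0], "grip": 1},
])

```text
time_s: 40.05
ee_pos: [0.478, 0.3637, 0.2477]
eef_rot: [-0.001, 0.645, 0.764, -0.002]
contact_force: [0.9, -0.1, -4.1]
finger_gap: 0.0206
grasp_force: 71.1
```

>>> send_rows([
  {"delta_pos": [0, 0, 0], "delta_rot": [0, 0, 0], "grip": 1},
  {"delta_pos": [0, 0, 0], "delta_rot": [0, 0, 0], "grip": 1},
])

```text
time_s: 40.25
ee_pos: [0.4787, 0.3639, 0.2467]
eef_rot: [-0.0, 0.645, 0.764, -0.001]
contact_force: [-0.6, -0.4, -4.7]
finger_gap: 0.0213
grasp_force: 71.0
```

```bash
python3 t.py .5686 .0096 .245 1.579; python3 -c "
from h import *; print('bottle',back(robot.camera_info('side'),np.array([247,378])*.64,0).round(3))"
```

```text
t 40.25 [0.4787 0.3639 0.2467] yaw 1.7391 tilt [-0.0008 -0.0025] F [-0.6 -0.4 -4.7] gap 0.0213 71.0
dpos [-0.911   0.0732  0.0048] drot [-0.0008  0.0003  0.051 ]
bottle [0.767 0.134 0.   ]
```

>>> send_rows([
  {"delta_pos": [-0.07, 0.006, 0], "delta_rot": [0, 0, 0.01], "grip": 1},
  {"delta_pos": [-0.17, 0.014, 0], "delta_rot": [0, 0, 0.02], "grip": 1},
  {"delta_pos": [-0.27, 0.022, 0], "delta_rot": [0, 0, 0.03], "grip": 1},
  {"delta_pos": [-0.37, 0.03, 0], "delta_rot": [0, 0, 0.04], "grip": 1},
  {"delta_pos": [-0.47, 0.038, 0], "delta_rot": [0, 0, 0.051], "grip": 1},
])

```text
time_s: 40.75
ee_pos: [0.5239, 0.1797, 0.2442]
eef_rot: [-0.002, 0.705, 0.71, -0.003]
contact_force: [0.4, 0.9, -4.2]
finger_gap: 0.0208
grasp_force: 71.1
```

```bash
python3 t.py .5686 .0096 .245 1.579
```

```text
t 40.75 [0.5239 0.1797 0.2442] yaw 1.5779 tilt [-0.0018 -0.0076] F [ 0.4  0.9 -4.2] gap 0.0208 71.1
dpos [-0.4261  0.1088 -0.0021] drot [-0.0024  0.0006 -0.0004]
```

>>> send_rows([
  {"delta_pos": [-0.1, 0.025, 0], "delta_rot": [0, 0, 0], "grip": 1},
  {"delta_pos": [-0.2, 0.05, 0], "delta_rot": [0, 0, 0], "grip": 1},
  {"delta_pos": [-0.3, 0.075, 0], "delta_rot": [0, 0, 0], "grip": 1},
  {"delta_pos": [-0.39, 0.097, 0], "delta_rot": [0, 0, 0], "grip": 1},
  {"delta_pos": [-0.429, 0.106, 0], "delta_rot": [0, 0, 0], "grip": 1},
])

```text
time_s: 41.25
ee_pos: [0.5685, 0.0071, 0.2443]
eef_rot: [-0.002, 0.705, 0.709, -0.003]
contact_force: [-1.4, -0.2, -4.3]
finger_gap: 0.0208
grasp_force: 71.0
```

>>> send_rows([
  {"delta_pos": [0, 0, 0], "delta_rot": [0, 0, 0], "grip": 1},
  {"delta_pos": [0, 0, 0], "delta_rot": [0, 0, 0], "grip": 1},
  {"delta_pos": [0, 0, 0], "delta_rot": [0, 0, 0], "grip": 1},
])

```text
time_s: 41.55
ee_pos: [0.5689, 0.0117, 0.2467]
eef_rot: [-0.002, 0.704, 0.71, -0.001]
contact_force: [-0.2, 0.0, -3.2]
finger_gap: 0.021
grasp_force: 71.1
```

```bash
python3 t.py .5686 .0096 .193 1.579; python3 w.py wd
```

```text
t 41.55 [0.5689 0.0117 0.2467] yaw 1.5797 tilt [ 0.0012 -0.0032] F [-0.2  0.  -3.2] gap 0.021 71.1
dpos [-0.0055 -0.0003  0.1341] drot [-0.001  -0.0004  0.0002]
```

View pics/wd.png

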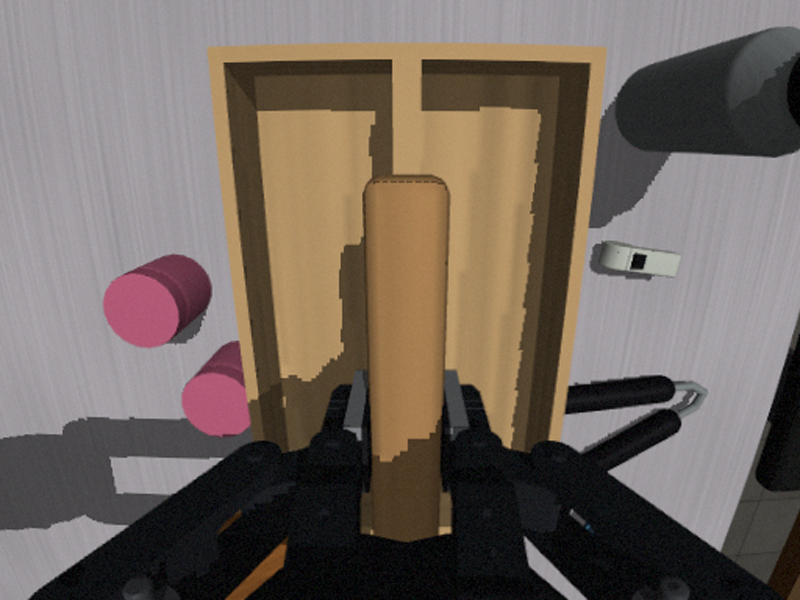

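The caddy hangs level and clear of the pink cans and the bottle. Its far rim corners are at (209,48) and (605,46). I check its centring from these.

```bash
python3 - <<'E'
from h import *; import pickle
c=pickle.load(open('wd.pkl','rb'))
a,b=[back(c,np.array(q)*.64,.1948) for q in ((209,48),(605,46))]; print(a.round(4),b.round(4),np.linalg.norm(a-b).round(4)); d=(b-a)[:2]; th=np.arctan2(d[1],d[0]); m=(a+b)[:2]/2
print('yaw',th.round(4),'centre',(m-.121*np.array([-np.sin(th),np.cos(th)])).round(4))
E
```

```text
[0.4906 0.1321 0.1948] [0.6451 0.1342 0.1948] 0.1545
yaw 0.0132 centre [0.5694 0.0122]
```

>>> send_rows([
  {"delta_pos": [-0.007, -0.001, 0.03], "delta_rot": [0, 0, 0], "grip": 1},
  {"delta_pos": [-0.007, -0.001, 0.06], "delta_rot": [0, 0, 0], "grip": 1},
  {"delta_pos": [-0.007, -0.001, 0.09], "delta_rot": [0, 0, 0], "grip": 1},
  {"delta_pos": [-0.007, -0.001, 0.11], "delta_rot": [0, 0, 0], "grip": 1},
  {"delta_pos": [-0.007, -0.001, 0.12], "delta_rot": [0, 0, 0], "grip": 1},
])

```text
time_s: 42.1
ee_pos: [0.5688, 0.0078, 0.1983]
eef_rot: [-0.001, 0.704, 0.71, -0.001]
contact_force: [-0.1, -0.3, -4.2]
finger_gap: 0.0209
grasp_force: 71.0
```

>>> send_rows([
  {"delta_pos": [0, 0, 0], "delta_rot": [0, 0, 0], "grip": 1},
  {"delta_pos": [0, 0, 0.004], "delta_rot": [0, 0, 0], "grip": 1},
  {"delta_pos": [0, 0, 0.008], "delta_rot": [0, 0, 0], "grip": 1},
  {"delta_pos": [0, 0, 0.012], "delta_rot": [0, 0, 0], "grip": 1},
  {"delta_pos": [0, 0, 0.012], "delta_rot": [0, 0, 0], "grip": 1},
])

```text
time_s: 42.6
ee_pos: [0.5697, 0.0076, 0.1953]
eef_rot: [0.0, 0.704, 0.71, 0.0]
contact_force: [-0.2, -0.6, -5.1]
finger_gap: 0.0208
grasp_force: 71.1
```

```bash
python3 t.py .5686 .009 .193 1.579
```

```text
t 42.6 [0.5697 0.0076 0.1953] yaw 1.5787 tilt [0.     0.0001] F [-0.2 -0.6 -5.1] gap 0.0208 71.1
dpos [ 0.0035 -0.0027  0.0057] drot [ 0.     -0.     -0.0001]
```

>>> send_rows([
  {"delta_pos": [0.002, -0.003, 0.003], "delta_rot": [0, 0, 0], "grip": 1},
  {"delta_pos": [0.002, -0.003, 0.006], "delta_rot": [0, 0, 0], "grip": 1},
  {"delta_pos": [0.002, -0.003, 0.008], "delta_rot": [0, 0, 0], "grip": 1},
  {"delta_pos": [0.002, -0.003, 0.008], "delta_rot": [0, 0, 0], "grip": 1},
])

```text
time_s: 43.0
ee_pos: [0.5686, 0.0084, 0.1927]
eef_rot: [0.0, 0.704, 0.71, 0.0]
contact_force: [-0.3, 0.6, 0.3]
finger_gap: 0.0211
grasp_force: 71.6
```

The weight is resting on the bails (vertical force −5 → 0 N). Release and lift.

>>> send_rows([
  {"delta_pos": [0, 0, 0], "delta_rot": [0, 0, 0], "grip": 0.2},
  {"delta_pos": [0, 0, 0], "delta_rot": [0, 0, 0], "grip": 0},
  {"delta_pos": [0, 0, 0], "delta_rot": [0, 0, 0], "grip": -0.2},
  {"delta_pos": [0, 0, 0], "delta_rot": [0, 0, 0], "grip": -0.2},
  {"delta_pos": [0, 0, 0], "delta_rot": [0, 0, 0], "grip": -0.2},
])

```text
time_s: 43.5
ee_pos: [0.5686, 0.0084, 0.1921]
eef_rot: [0.0, 0.704, 0.71, 0.0]
contact_force: [0.1, -0.1, 0.4]
finger_gap: 0.0509
grasp_force: 0.0
```

>>> send_rows([
  {"delta_pos": [0, 0, -0.04], "delta_rot": [0, 0, 0], "grip": -0.2},
  {"delta_pos": [0, 0, -0.1], "delta_rot": [0, 0, 0], "grip": -0.2},
  {"delta_pos": [0, 0, -0.2], "delta_rot": [0, 0, 0], "grip": -0.2},
  {"delta_pos": [0, 0, -0.3], "delta_rot": [0, 0, 0], "grip": -0.2},
  {"delta_pos": [-0.1, 0, -0.35], "delta_rot": [0, 0, 0], "grip": -0.2},
])

```text
time_s: 44.0
ee_pos: [0.5704, -0.0284, 0.3362]
eef_rot: [0.002, 0.702, 0.712, 0.003]
contact_force: [1.4, -0.9, 0.5]
finger_gap: 0.0514
grasp_force: 0.0
```

>>> send_rows([
  {"delta_pos": [-0.1, 0, 0], "delta_rot": [0, 0, 0], "grip": -0.2},
  {"delta_pos": [-0.2, 0, 0], "delta_rot": [0, 0, 0], "grip": -0.2},
  {"delta_pos": [-0.25, 0, 0], "delta_rot": [0, 0, 0], "grip": -0.2},
  {"delta_pos": [-0.25, 0, 0], "delta_rot": [0, 0, 0], "grip": -0.2},
  {"delta_pos": [-0.25, 0, 0], "delta_rot": [0, 0, 0], "grip": -0.2},
])

```text
time_s: 44.5
ee_pos: [0.5695, -0.1316, 0.3318]
eef_rot: [-0.0, 0.705, 0.71, 0.0]
contact_force: [-0.4, 0.5, 1.1]
finger_gap: 0.0513
grasp_force: 0.0
```

```bash
python3 t.py; python3 - <<'E'
from h import *; import pickle
# compare predicted caddy rim outline with edges, by profile scan in wrist and side pictures
from scipy.ndimage import map_coordinates
p=(.5686,.0088,.01)
def W(x,y,z): a,q=np.cos(p[2]),np.sin(p[2]); return [p[0]+a*x-q*y,p[1]+q*x+a*y,z]
for n in ('wrist','side'):
    c=robot.camera_info(n); im=snap(n,'fin_'+n+'.png'); g=im[:,:,0].astype(float)-im[:,:,2]
    for lab,f,s0,oths in (('x+',lambda v,o:W(v,o,.141),.078,((-.1,-.06),(.06,.1))),('x-',lambda v,o:W(-v,o,.141),.078,((-.1,-.06),(.06,.1))),('y+',lambda v,o:W(o,v,.141),.121,((-.06,-.02),(.02,.06))),('y-',lambda v,o:W(o,-v,.141),.121,((-.06,-.02),(.02,.06)))):
        rng=np.arange(s0-.012,s0+.0125,.001)
        for ot in oths:
            uv=np.array([[proj(c,f(v,o)) for o in np.linspace(*ot,10)] for v in rng])
            pr=map_coordinates(g,[uv[...,1],uv[...,0]],order=1).mean(1); d=np.diff(pr); i=np.argsort(d)[:3]; i.sort()
            print(n,lab,ot,uv[12,0].round(),[(round((rng[j]+.0005)*1000,1),int(d[j])) for j in i])
E
```

```text
t 44.5 [ 0.5695 -0.1316  0.3318] yaw 1.5776 tilt [ 0.0009 -0.0004] F [-0.4  0.5  1.1] gap 0.0513 0.0
wrist x+ (-0.1, -0.06) [329. 133.] [(np.float64(76.5), -13), (np.float64(77.5), -38), (np.float64(78.5), -22)]
wrist x+ (0.06, 0.1) [338. -27.] [(np.float64(66.5), 0), (np.float64(67.5), 0), (np.float64(68.5), 0)]
wrist x- (-0.1, -0.06) [191. 133.] [(np.float64(77.5), -26), (np.float64(78.5), -32), (np.float64(79.5), -12)]
wrist x- (0.06, 0.1) [182. -26.] [(np.float64(66.5), 0), (np.float64(67.5), 0), (np.float64(68.5), 0)]
wrist y+ (-0.06, -0.02) [197. -93.] [(np.float64(109.5), 0), (np.float64(110.5), 0), (np.float64(111.5), 0)]
wrist y+ (0.02, 0.06) [280. -94.] [(np.float64(109.5), 0), (np.float64(110.5), 0), (np.float64(111.5), 0)]
wrist y- (-0.06, -0.02) [208. 151.] [(np.float64(119.5), -16), (np.float64(120.5), -27), (np.float64(121.5), -24)]
wrist y- (0.02, 0.06) [278. 151.] [(np.float64(119.5), -12), (np.float64(120.5), -29), (np.float64(121.5), -27)]
side x+ (-0.1, -0.06) [218. 172.] [(np.float64(75.5), -12), (np.float64(76.5), -13), (np.float64(77.5), -12)]
side x+ (0.06, 0.1) [198. 211.] [(np.float64(75.5), -11), (np.float64(76.5), -14), (np.float64(77.5), -13)]
side x- (-0.1, -0.06) [265. 185.] [(np.float64(79.5), -7), (np.float64(80.5), -8), (np.float64(81.5), -7)]
side x- (0.06, 0.1) [248. 225.] [(np.float64(78.5), -7), (np.float64(79.5), -9), (np.float64(80.5), -8)]
side y+ (-0.06, -0.02) [234. 241.] [(np.float64(120.5), -4), (np.float64(121.5), -5), (np.float64(122.5), -4)]
side y+ (0.02, 0.06) [208. 233.] [(np.float64(120.5), -4), (np.float64(121.5), -5), (np.float64(122.5), -4)]
side y- (-0.06, -0.02) [262. 178.] [(np.float64(119.5), -10), (np.float64(120.5), -12), (np.float64(121.5), -11)]
side y- (0.02, 0.06) [238. 172.] [(np.float64(120.5), -7), (np.float64(121.5), -7), (np.float64(122.5), -6)]
```

The caddy's rim sits within about 1–2 mm of the target outline in both views, at the stacked height. I hand in.

```bash
python3 -c "
from plant import robot; print(robot.close_job())"
```

```text
the job is handed in; nothing more can be done
None
```

Job handed in: all three jars stand upright in separate crate pockets, both bails are swung back in over them, and the caddy rests on the bails, centred to about 2 mm; the bottle, whistle and grip trainer were not touched.

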